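# Refit the flanged spacers on a bench mixer spindle

## Task

Refit the two washed flanged aluminium spacers from the sloping peg rack onto the vertical spindle of the bench mixer: first the one with the wide flange, then, on top of it, the one with the narrow flange, each flange down, fully home and let go. Lower them on, do not drop them. Leave the plain sleeve without a flange on its peg, and do not push or knock over the bottles and glassware standing about.

Things in the scene. Friction and masses are not known exactly. Their poses are not given: they have to be found in the camera images.
- wide_mid (a point): Wide flanged spacer, bare aluminium, about 0.3 kg: flange 90 mm across, 12 mm thick; neck 46 mm across above it; 46 mm high in all; 22 mm bore right through. Point: on its axis half-way up (23 mm above its underside); z from flange to neck. Starts on any of the three rack pegs, neck outward, its axis leaning 35 degrees from vertical.
- narrow_mid (a point): Narrow flanged spacer, bare aluminium, 0.22 kg or so: flange 66 mm across and 12 mm thick, neck 46 mm across, 46 mm high in all, 22 mm bore. Point on its axis half-way up (23 mm above the flange's underside); z from flange to neck. At the start on another rack peg, leaning the same way.
- sleeve_mid (a point): Spare plain aluminium sleeve without a flange, 46 mm across, 60 mm high, 22 mm bore, on the remaining peg; it belongs to another machine and stays there. Point on its axis half-way up; z outward along the peg.
- rack_mid (a point): Fixed white drying board, 360 mm wide (y), 130 mm up the slope, tilted 35 degrees (0.61 rad): its face looks up and toward its own -x, the robot's side. Three pegs 12 mm thick, 34 mm long stand square to it at y = -125, 0, 125 mm; draw a spacer off along its peg. Point: on the face at the foot of the middle peg, 66 mm above the bench; z straight up, x and y level.
- seat (a point): Centre of the steel seat disc (100 mm across) on top of the fixed bench mixer, a white box 190 x 170 mm, at the foot of its vertical steel spindle; 64 mm above the bench, z up. The spindle, 16 mm thick, fixed, stands 76 mm above this point, its last 12 mm tapering to 8 mm. The wide spacer rests on this disc, the narrow one then 46 mm above it.
- reagent: Loose amber bottle with blue cap, 72 mm across, 150 mm high, standing at the far side of the bench; origin under its centre.
- beaker: Loose glass beaker, 72 mm across, 85 mm high; origin under its centre.
- flask: Loose conical glass flask, 84 mm across, 120 mm high; origin under its centre.
- washbottle: Loose white and yellow wash bottle with a bent spout, 64 mm across, 180 mm high, standing to the right of the mixer (-y); origin under its centre.
Things that resemble listed ones, but are neither listed nor needed, are in the scene too. Leave any pink look-alike of the part that bears wide_mid alone.

How it is judged:
By the outcome, as a careful person would: the job done as asked, in the order asked, and still so for the second after the job is handed in, with the robot touching nothing.
It also fails if it takes over 64 s, if anything falls off the work surface, if the arm or the gripper's body presses on something with over 40 N, if the wrist force passes 120 N, or if a joint passes its speed limit or range.

## Robot

A 7-joint arm with a two-finger parallel gripper is mounted at the origin on the work surface. World frame = base frame: x ahead of the robot, y to its left, z up, the work surface at z = 0. Lengths are in m, angles in rad, forces in N, time in s.
With the tool pointing down it reaches from about 0.425 to 0.925 m from the base axis. Payload 6.8 kg.
Tool frame: the origin (TCP) lies at the very end of the fingers, on their centre line; the grasp point (between the pads) lies 19 mm behind it; x points along the fingers, y is the direction in which the jaws open and shut, and the axes are right-handed (so a half turn about x gives the same grasp; the last joint's range is limited). The gripper opens to 85 mm and grips with 20 to 120 N. Pads are 22 mm wide; open, the fingers measure 114 mm over their backs; the gripper's body (76 mm by 85 mm) begins 54 mm behind the grasp point. The pads swing forward as they close: fully open they stand 13 mm farther back than shut.
Start: joints at [-1.411, 0.477, 0.022, 1.555, -0.011, 1.109, -0.083], TCP at [0.179, 0.651, 0.231] pointing down, gripper open.
Joint ranges: [-2.96, 2.96], [-0.34, 2.1], [-1.41, 1.46], [0.24, 2.44], [-1.37, 4.51], [0.17, 1.92], [-2.96, 2.96]. Speed limits (rad/s): [2.39, 2.39, 3.14, 3.14, 3.14, 3.14, 3.14].

## Interface

Orientations are given as a unit quaternion [x, y, z, w].
In Python, from workcell import sensors, capture, get_calibration, job_done gives the robot as it stands.
- The arm moves only by the tool servo_tool, never from a script. Its arguments are lists of equal length, an entry for each row: "xyz": the shift along the tool's x, y, z as a fraction of full scale, a list of three; "dr": the turn, a rotation vector about the tool's x, y, z as a fraction of full scale, a list of three; "claw": the opening, from 0 (shut) to 1 (fully open). In form: {"xyz": [[dx, dy, dz], ...], "dr": [[rx, ry, rz], ...], "claw": [claw, ...]}. A call has 1 to 20 rows; each row shifts and turns the commanded pose from where the row before left it, along the tool's axes as they then stand; what a row does not reach is not made up. Full scale, the value 1, is 0.05 m for a shift and 8 degrees for a turn. A row lasts 1/10 s, in which the tool goes at most 50 mm and 8.59 degrees, less where a joint would pass 70% of its speed; a pose out of reach is approached as far as the arm can. A call with a number of a shift or a turn outside -1 to 1 is refused whole. A call with a gripper value outside its range is refused whole. The fingers move at their own pace and stop on an object; "grip_force" is the grip in N (left out, the last holds). Time passes only in rows, so rows that do not move let the fingers close. It gives the time, the measured TCP pose, the force and the opening at its end, in the units of the state.
- sensors.get_state(): the state, without advancing time (a new reading comes with each control period).
- capture(name): name is "scene" or "top" or "wrist"; returns the picture (420x560x3 uint8, red, green, blue); there is no depth.
- get_calibration(name): a dict with "K" (3x3 intrinsics, pixels), "R" (3x3) and "t" (3): a world point X has camera coordinates R X + t. Camera axes: x right, y down, z forward; pixel columns grow to the right and rows downward; lengths in m; the calibration is good to about 2 mm. A picture is of the moment at which its call begins: read the wrist's pose just before it. get_calibration takes no time and is no camera call; for the wrist camera it gives the pose at the moment of the call.
- job_done(): hands the job in, once; it reports no verdict.
The state is a dict: "t": time; "joint_pos": joint angles; "dq": joint speeds; "tau": joint torques, N m; "tcp_pos": TCP position; "ee_rot": TCP orientation; "wrist_force": force on the tool from outside, world axes, zero at the start; "ft_torque": the same for the moment, N m; "grip_width": opening from 0.0 (shut) to 1.0 (fully open).
Only numpy, scipy, OpenCV 4.12 (cv2) and the standard library are available. Lean on these libraries where they do the work, as an engineer would, in place of code of your own. Each camera call takes 0.05 s, during which the arm holds its last target.

## Working session

There is one attempt and no reset: what is moved stays moved. The work goes in short steps, Python scripts to look and compute and a tool call to move; the robot and the scene stay as the last step left them, time stands still between calls to the robot, and variables do not carry over. Pictures are saved under pics/ and viewed, and the job is handed in when it is done.

Besides the shell and the picture viewer there is one more tool, called after ">>>" in YAML: its name, and indented under it one key for each argument. servo_tool: Moves the arm, as the interface text tells. Shift numbers are shares of 0.05 m and turn numbers shares of 8 degrees, none past 1 either way. Its arguments: {"type":"object","properties":{"xyz":{"type":"array","items":{"type":"array","items":{"type":"number","minimum":-1,"maximum":1}}},"dr":{"type":"array","items":{"type":"array","items":{"type":"number","minimum":-1,"maximum":1}}},"claw":{"type":"array","items":{"type":"number"}},"grip_force":{"type":"number"}},"required":["xyz","dr","claw"]}

```bash
ls; mkdir -p pics; python3 - <<'E'
from workcell import sensors, capture, get_calibration
import cv2,json
s=sensors.get_state(); print({k:s[k] for k in ('t','tcp_pos','ee_rot','wrist_force','grip_width')})
for n in('scene','top','wrist'):
    c=get_calibration(n); print(n,c)
    cv2.imwrite(f'pics/{n}0.png',cv2.cvtColor(capture(n),cv2.COLOR_RGB2BGR))
E
```

```text
pics
{'t': 0.0, 'tcp_pos': array([0.17843302, 0.65036725, 0.23031228]), 'ee_rot': array([ 0.09372344,  0.7008164 , -0.09502957,  0.70074366]), 'wrist_force': array([-0.73958212,  0.57969375,  0.00490193]), 'grip_width': 1.003038383639097}
scene {'K': array([[429.38229044,   0.        , 282.98835278],
       [  0.        , 429.38229044, 203.5061782 ],
       [  0.        ,   0.        ,   1.        ]]), 'R': array([[ 0.76937591,  0.63871165, -0.01039931],
       [ 0.4904537 , -0.60106213, -0.63101465],
       [-0.40928704,  0.48038709, -0.77570121]]), 't': array([-0.378272  , -0.25136698,  1.4778885 ])}
top {'K': array([[544.88462325,   0.        , 276.28093555],
       [  0.        , 544.88462325, 204.28905449],
       [  0.        ,   0.        ,   1.        ]]), 'R': array([[ 0.0243976 , -0.99969607, -0.00353993],
       [-0.9760992 , -0.02305651, -0.21609892],
       [ 0.21595162,  0.00872762, -0.97636506]]), 't': array([-0.09473952,  0.57111535,  1.24102871])}
wrist {'K': array([[312.32566392,   0.        , 276.24625506],
       [  0.        , 312.32566392, 207.49753268],
       [  0.        ,   0.        ,   1.        ]]), 'R': array([[ 0.26493808,  0.96426451, -0.00132786],
       [ 0.92669232, -0.25423373,  0.27677891],
       [ 0.26655049, -0.07455979, -0.96093271]]), 't': array([-0.67463038, -0.03518115,  0.37902347])}
```

View pics/scene0.png

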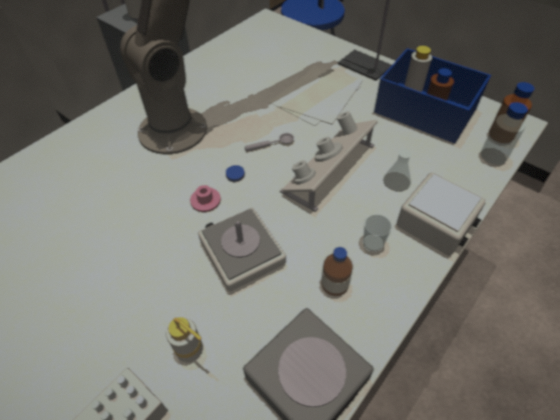

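View pics/top0.png

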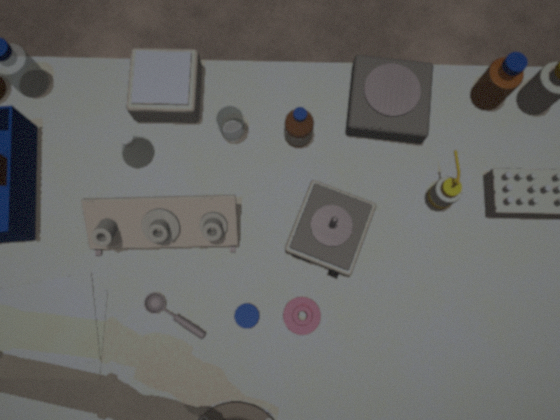

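View pics/wrist0.png

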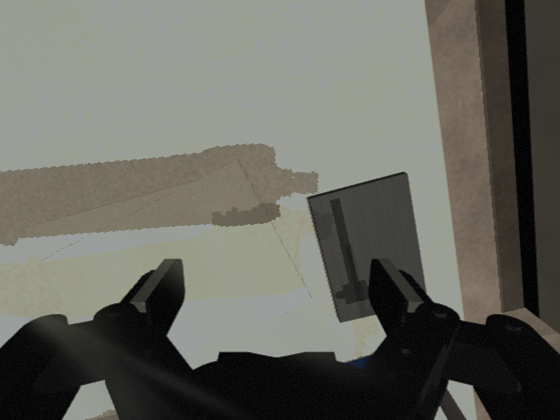

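```bash
cat > h.py <<'E'
import numpy as np, cv2
from workcell import get_calibration
from scipy.spatial.transform import Rotation as Rot
def ray(n,px,c=None):
    c=c or get_calibration(n); d=c['R'].T@np.linalg.inv(c['K'])@np.array([px[0],px[1],1.]); o=-c['R'].T@c['t']; return o,d/np.linalg.norm(d)
def onz(n,px,z,c=None):
    o,d=ray(n,px,c); return o+d*(z-o[2])/d[2]
def proj(n,X,c=None):
    c=c or get_calibration(n); p=c['K']@(c['R']@np.asarray(X)+c['t']); return p[:2]/p[2]
def tri(l):
    A=np.zeros((3,3));b=np.zeros(3)
    for o,d in l:
        P=np.eye(3)-np.outer(d,d);A+=P;b+=P@o
    X=np.linalg.solve(A,b); return X,[np.linalg.norm((np.eye(3)-np.outer(d,d))@(X-o)) for o,d in l]
E
python3 - <<'E'
import cv2
a=cv2.imread('pics/top0.png'); b=cv2.imread('pics/scene0.png')
def crop(im,x,y,w,h,f,n): 
    o=cv2.resize(im[y:y+h,x:x+w],None,fx=f,fy=f,interpolation=cv2.INTER_CUBIC); cv2.imwrite(n,cv2.convertScaleAbs(o,alpha=1.6))
crop(a,75,180,180,90,4.4,'pics/c1.png')
crop(a,280,170,110,110,5,'pics/c2.png')
crop(b,270,100,120,110,5,'pics/c3.png')
crop(b,190,190,110,110,5,'pics/c4.png')
E
```

```text
(no output)
```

View pics/c1.png

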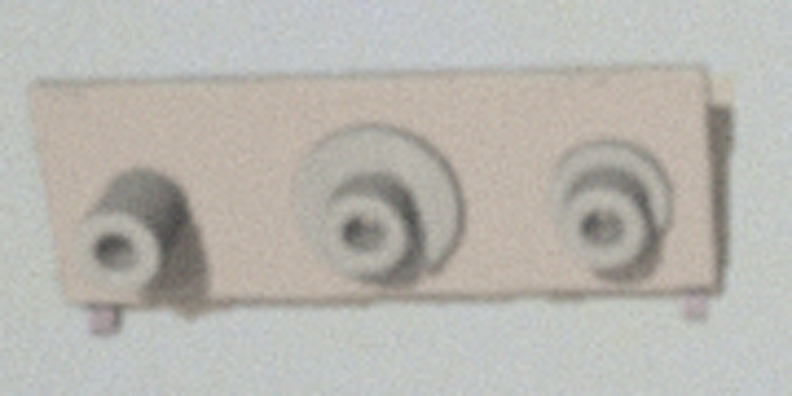

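View pics/c2.png

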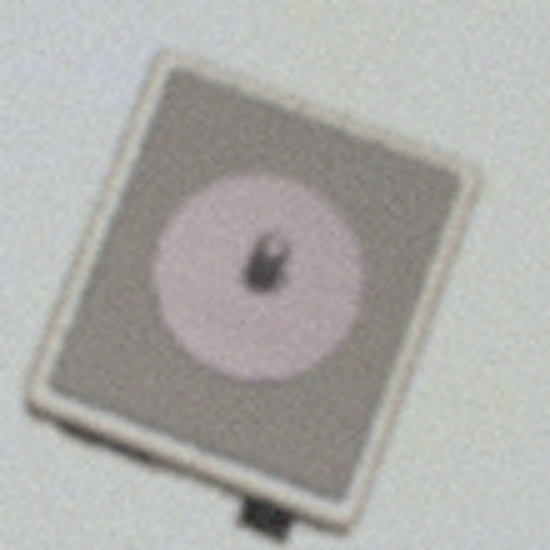

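View pics/c3.png

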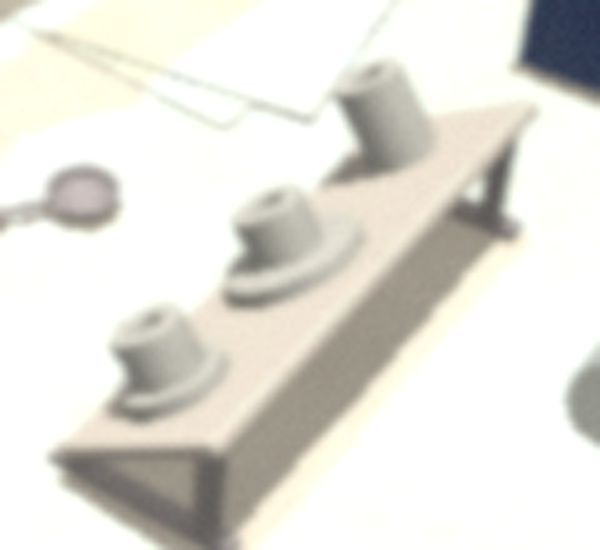

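View pics/c4.png

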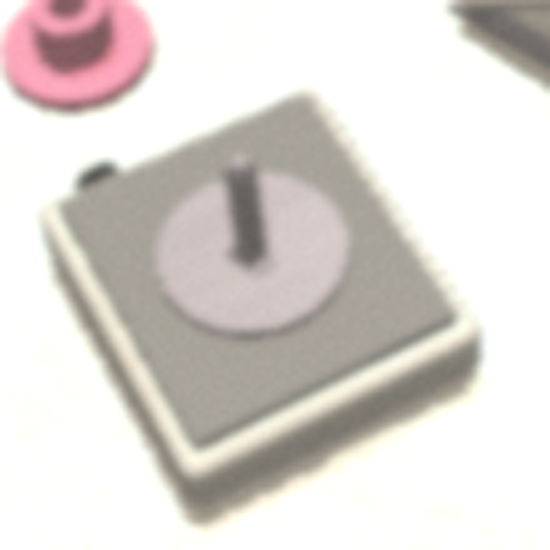

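```bash
python3 - <<'E'
from h import *
im={n:cv2.imread(f'pics/{n}0.png') for n in('top','scene')}
# seat disc: pinkish-brighter-than-grey region near centre
for n,(cx,cy) in {'top':(332,232),'scene':(248,252)}.items():
    pass
for n,seed in {'top':(320,235),'scene':(230,250)}.items():
    b=cv2.bilateralFilter(im[n],7,25,5)
    m=np.zeros((b.shape[0]+2,b.shape[1]+2),np.uint8)
    cv2.floodFill(b.copy(),m,seed,0,(14,)*3,(14,)*3,4|cv2.FLOODFILL_FIXED_RANGE|cv2.FLOODFILL_MASK_ONLY|(255<<8))
    c=max(cv2.findContours(m[1:-1,1:-1],0,2)[0],key=cv2.contourArea); h=cv2.convexHull(c)
    e=cv2.fitEllipse(h); print(n,e,'seat',onz(n,e[0],.064).round(4))
st,ss=(280+268/5,170+240/5),(190+240/5,190+162/5)
print('tip',onz('top',st,.139).round(4),onz('scene',ss,.139).round(4))
T={'wide':((370,229),(275,198)),'narrow':((605,226),(150,320)),'sleeve':((115,251),(374,72))}
P={}
for k,(a,b) in T.items():
    a=(75+a[0]/4.4,180+a[1]/4.4); b=(270+b[0]/5,100+b[1]/5)
    P[k]=tri([ray('top',a),ray('scene',b)]); print(k,P[k][0].round(4),np.round(P[k][1],4))
# board corners: top edge from top view
z0=.066+.065*np.sin(np.radians(35)); z1=.066-.065*np.sin(np.radians(35))
C=[]
for p,z in(((32,84),z0),((705,68),z0),((715,292),z1),((70,302),z1)):
    X=onz('top',(75+p[0]/4.4,180+p[1]/4.4),z); C.append(X); print('corner',X.round(4))
C=np.array(C); print('centre',C.mean(0)); 
for d in(C[0]-C[1],C[3]-C[2]): print(np.linalg.norm(d),np.degrees(np.arctan2(-d[0],d[1])))
E
```

```text
top ((331.2575378417969, 224.91656494140625), (40.3116455078125, 41.72874450683594), 116.48387145996094) seat [ 0.5259 -0.2124  0.064 ]
scene ((239.96343994140625, 239.72323608398438), (30.635814666748047, 38.251251220703125), 79.75502014160156) seat [ 0.5248 -0.2131  0.064 ]
tip [ 0.5279 -0.2105  0.139 ] [ 0.5261 -0.2119  0.139 ]
wide [0.4949 0.1877 0.1079] [0.0043 0.0043]
narrow [0.4988 0.065  0.1047] [0.0027 0.0027]
sleeve [0.4786 0.3163 0.1134] [0.0031 0.0031]
corner [0.5659 0.3694 0.1033]
corner [0.5829 0.0145 0.1033]
corner [0.4744 0.0104 0.0287]
corner [0.4604 0.3641 0.0287]
centre [0.52091827 0.18960097 0.066     ]
0.3553275083549124 2.7497354559274783
0.3539851168229062 2.263721408624603
```

```bash
cat >> h.py <<'E'
from workcell import sensors
def pose():
    s=sensors.get_state(); return np.array(s['tcp_pos']),Rot.from_quat(s['ee_rot'])
def plan(p1,R1,n,p0=None,R0=None,nd=2):
    a,b=pose(); p0=a if p0 is None else p0; R0=b if R0 is None else R0
    rv=(R0.inv()*R1).as_rotvec(); dr=np.round(rv/n/np.radians(8),nd)
    print('dr per row',dr.tolist(),'dist',np.linalg.norm(p1-p0).round(4))
    R=R0;p=p0.copy();out=[]
    for k in range(n):
        d=R.inv().apply((p1-p)/(n-k)); q=np.round(d/.05,nd); out.append(q.tolist())
        p=p+R.apply(q*.05); R=R*Rot.from_rotvec(dr*np.radians(8))
    print('xyz',out); print('end',p.round(4),'err deg',np.degrees((R.inv()*R1).magnitude()).round(2)); return p,R
def Rrack(yaw,flip=1,lean=35):
    l=np.radians(lean);y=np.radians(yaw); n=np.array([-np.sin(l)*np.cos(y),-np.sin(l)*np.sin(y),np.cos(l)])
    Y=flip*np.array([-np.sin(y),np.cos(y),0]); x=-n; return Rot.from_matrix(np.c_[x,Y,np.cross(x,Y)]),n
E
python3 - <<'E'
from h import *
p,R=pose(); print(R.as_matrix().round(3))
c=get_calibration('wrist'); o=-c['R'].T@c['t']; print('cam in tool',R.inv().apply(o-p).round(4)); print('cam axes in tool (rows)',(c['R']@R.as_matrix()).round(3))
for f in(1,-1):
    R1,n=Rrack(2.6,f); print(f,(R.inv()*R1).as_rotvec(degrees=True).round(1))
E
```

```text
[[-0.     0.265  0.964]
 [-0.001  0.964 -0.265]
 [-1.    -0.001  0.   ]]
cam in tool [-0.1426  0.0004 -0.0708]
cam axes in tool (rows) [[-0.     1.     0.   ]
 [-0.277 -0.     0.961]
 [ 0.961  0.     0.277]]
1 [-17.4 -34.7   5.6]
-1 [155.2   7.8  48.9]
```

```bash
python3 - <<'E'
from h import *
R1,n=Rrack(2.6); plan(np.array([.495,.188,.108])+.12*n,R1,16)
E
```

```text
dr per row [-0.14, -0.27, 0.04] dist 0.528
xyz [[0.03, -0.48, 0.45], [0.05, -0.49, 0.44], [0.06, -0.5, 0.43], [0.07, -0.51, 0.42], [0.08, -0.51, 0.41], [0.1, -0.52, 0.39], [0.11, -0.53, 0.38], [0.12, -0.54, 0.36], [0.13, -0.55, 0.35], [0.14, -0.55, 0.33], [0.15, -0.56, 0.31], [0.16, -0.57, 0.3], [0.16, -0.57, 0.28], [0.17, -0.58, 0.26], [0.18, -0.59, 0.25], [0.18, -0.59, 0.23]]
end [0.4262 0.1847 0.2063] err deg 0.72
```

>>> servo_tool:
  xyz:
    - [0.03,-0.48,0.45]
    - [0.05,-0.49,0.44]
    - [0.06,-0.5,0.43]
    - [0.07,-0.51,0.42]
    - [0.08,-0.51,0.41]
    - [0.1,-0.52,0.39]
    - [0.11,-0.53,0.38]
    - [0.12,-0.54,0.36]
    - [0.13,-0.55,0.35]
    - [0.14,-0.55,0.33]
    - [0.15,-0.56,0.31]
    - [0.16,-0.57,0.3]
    - [0.16,-0.57,0.28]
    - [0.17,-0.58,0.26]
    - [0.18,-0.59,0.25]
    - [0.18,-0.59,0.23]
    - [0,0,0]
  dr:
    - [-0.14,-0.27,0.04]
    - [-0.14,-0.27,0.04]
    - [-0.14,-0.27,0.04]
    - [-0.14,-0.27,0.04]
    - [-0.14,-0.27,0.04]
    - [-0.14,-0.27,0.04]
    - [-0.14,-0.27,0.04]
    - [-0.14,-0.27,0.04]
    - [-0.14,-0.27,0.04]
    - [-0.14,-0.27,0.04]
    - [-0.14,-0.27,0.04]
    - [-0.14,-0.27,0.04]
    - [-0.14,-0.27,0.04]
    - [-0.14,-0.27,0.04]
    - [-0.14,-0.27,0.04]
    - [-0.14,-0.27,0.04]
    - [0,0,0]
  claw: [1,1,1,1,1,1,1,1,1,1,1,1,1,1,1,1,1]

```text
t: 1.85
tcp_pos: [0.4171, 0.2034, 0.2085]
ee_rot: [-0.009, 0.474, 0.012, 0.88]
wrist_force: [0.7, 0.9, 0.0]
grip_width: 1.001
```

```bash
python3 - <<'E'
from h import *
from workcell import capture
import pickle
c=get_calibration('wrist'); im=cv2.cvtColor(capture('wrist'),cv2.COLOR_RGB2BGR); cv2.imwrite('pics/w1.png',im); pickle.dump(c,open('w1.pkl','wb'))
cv2.imwrite('pics/w1c.png',cv2.resize(im,(800,600)))
p,R=pose();print(p,R.as_matrix().round(3))
E
```

```text
[0.41657492 0.20505851 0.20854671] [[ 0.549 -0.033  0.835]
 [ 0.015  0.999  0.03 ]
 [-0.836 -0.004  0.549]]
```

View pics/w1c.png

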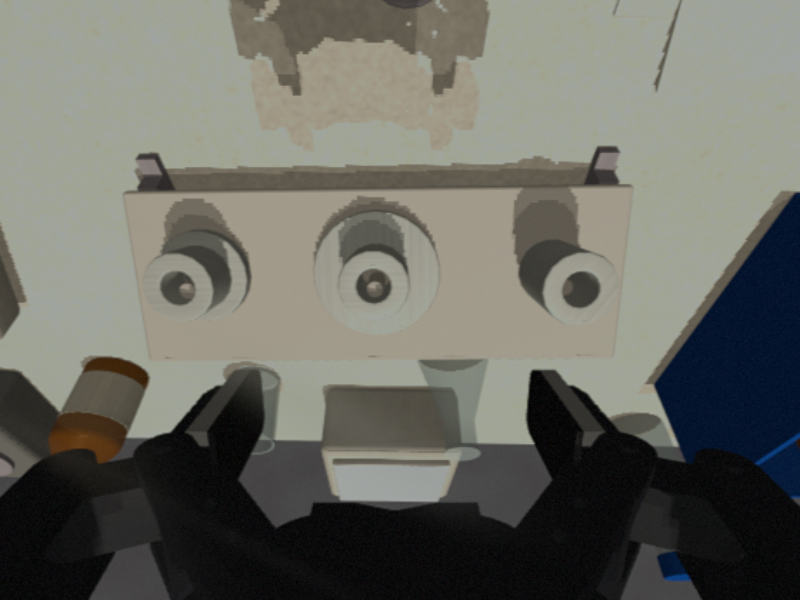

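```bash
python3 - <<'E'
from h import *
import pickle
c=pickle.load(open('w1.pkl','rb')); im=cv2.imread('pics/w1.png')
k=560/800
px=np.array([(126,193),(632,186),(614,356),(150,359)],float)*k
# downslope is image top; obj x = upslope, y = rack y (left). image right = +y
obj=np.array([[-.065,-.18,0],[-.065,.18,0],[.065,.18,0],[.065,-.18,0]])
ok,rv,tv=cv2.solvePnP(obj,px,c['K'],None)
pr=cv2.projectPoints(obj,rv,tv,c['K'],None)[0][:,0]; print('reproj',(pr-px).round(1).tolist())
Rc=cv2.Rodrigues(rv)[0]; Rw=c['R'].T@Rc; o=c['R'].T@(tv[:,0]-c['t']); print('centre',o.round(4)); print(Rw.round(3)); n=Rw[:,2]
print('yaw',np.degrees(np.arctan2(-Rw[0,1],Rw[1,1])),'lean',np.degrees(np.arccos(abs(n[2]))))
# neck tops: plane of the PnP board +0.046 ; also with nominal plane through z=.066 
Ru,nn=Rrack(2.6)
g=cv2.cvtColor(im,cv2.COLOR_BGR2GRAY)
for nm,q,h in(('wide',(374,286),.046),('narrow',(180,287),.046),('sleeve',(579,288),.060)):
    o_,d=ray('wrist',np.array(q)*k,c)
    s=np.dot(o+h*n-o_,n)/np.dot(d,n); X=o_+s*d; L=Rw.T@(X-o)
    print(nm,'top',X.round(4),'board frame(up,y,n)',L.round(4))
a=(370/4.4+75,229/4.4+180)
for nm,q,t in(('wide',(374,286),(370,229)),('narrow',(180,287),(605,226))):
    print(nm,tri([ray('wrist',np.array(q)*k,c),ray('top',(t[0]/4.4+75,t[1]/4.4+180))]))
E
```

```text
reproj [[-0.1, -1.3], [-0.1, -1.0], [-0.8, 1.2], [1.1, 1.4]]
centre [0.5234 0.1947 0.062 ]
[[ 0.811 -0.047 -0.583]
 [ 0.039  0.999 -0.027]
 [ 0.584 -0.001  0.812]]
yaw 2.713671768739551 lean 35.713471111812886
wide top [0.4936 0.1926 0.0972] board frame(up,y,n) [-0.0037 -0.0008  0.046 ]
narrow top [0.4991 0.067  0.097 ] board frame(up,y,n) [-0.0042 -0.1264  0.046 ]
sleeve top [0.479  0.3177 0.1081] board frame(up,y,n) [-0.0043  0.1249  0.06  ]
wide (array([0.49491211, 0.19001196, 0.09475974]), [np.float64(0.0026902636621264357), np.float64(0.0026902636621264917)])
narrow (array([0.49943445, 0.0652205 , 0.09564082]), [np.float64(0.0014364746822642656), np.float64(0.0014364746822643109)])
```

```bash
python3 - <<'E'
from h import *
R1,n=Rrack(2.7); plan(np.array([.493,.1915,.101])+.02*n,R1,6)
E
```

```text
dr per row [-0.01, -0.03, 0.01] dist 0.1128
xyz [[0.37, -0.05, 0.01], [0.37, -0.05, 0.01], [0.37, -0.06, 0.01], [0.37, -0.05, 0.01], [0.38, -0.06, 0.01], [0.37, -0.06, 0.0]]
end [0.4815 0.1907 0.1175] err deg 0.29
```

>>> servo_tool:
  xyz:
    - [0.37,-0.05,0.01]
    - [0.37,-0.05,0.01]
    - [0.37,-0.06,0.01]
    - [0.37,-0.05,0.01]
    - [0.38,-0.06,0.01]
    - [0.37,-0.06,0.0]
    - [0,0,0]
  dr:
    - [-0.01,-0.03,0.01]
    - [-0.01,-0.03,0.01]
    - [-0.01,-0.03,0.01]
    - [-0.01,-0.03,0.01]
    - [-0.01,-0.03,0.01]
    - [-0.01,-0.03,0.01]
    - [0,0,0]
  claw: [1,1,1,1,1,1,1]
  grip_force: 60

```text
t: 2.6
tcp_pos: [0.4807, 0.1936, 0.1158]
ee_rot: [-0.014, 0.464, 0.022, 0.885]
wrist_force: [-0.4, 0.0, -0.7]
grip_width: 1.002
```

```bash
cat >> h.py <<'E'
import pickle
def snap(n,tag):
    from workcell import capture
    c=get_calibration(n); p=pose(); im=cv2.cvtColor(capture(n),cv2.COLOR_RGB2BGR); cv2.imwrite(f'pics/{tag}.png',im); pickle.dump((c,p),open(tag+'.pkl','wb'))
    cv2.imwrite(f'pics/{tag}c.png',cv2.convertScaleAbs(cv2.resize(im,(800,600)),alpha=1.5)); return c,im
E
python3 - <<'E'
from h import *
snap('wrist','w2'); p,R=pose();print(p,R.as_matrix().round(3))
R1,n=Rrack(2.7); plan(np.array([.493,.1915,.101])-.03*n,R1,4)
c=get_calibration('wrist')
for h in(0,.034): print('pred tool-axis px', (proj('wrist',p+R.apply([.02+h,0,0]),c)*800/560).round(1))
E
```

```text
[0.48043436 0.19380785 0.11667396] [[ 0.569 -0.051  0.821]
 [ 0.026  0.999  0.044]
 [-0.822 -0.003  0.569]]
dr per row [0.01, -0.01, 0.0] dist 0.0501
xyz [[0.25, -0.01, 0.01], [0.25, -0.02, 0.01], [0.25, -0.01, 0.0], [0.25, -0.02, 0.01]]
end [0.5103 0.1922 0.0765] err deg 0.06
pred tool-axis px [393.1 354.3]
pred tool-axis px [393.4 325.1]
```

View pics/w2c.png

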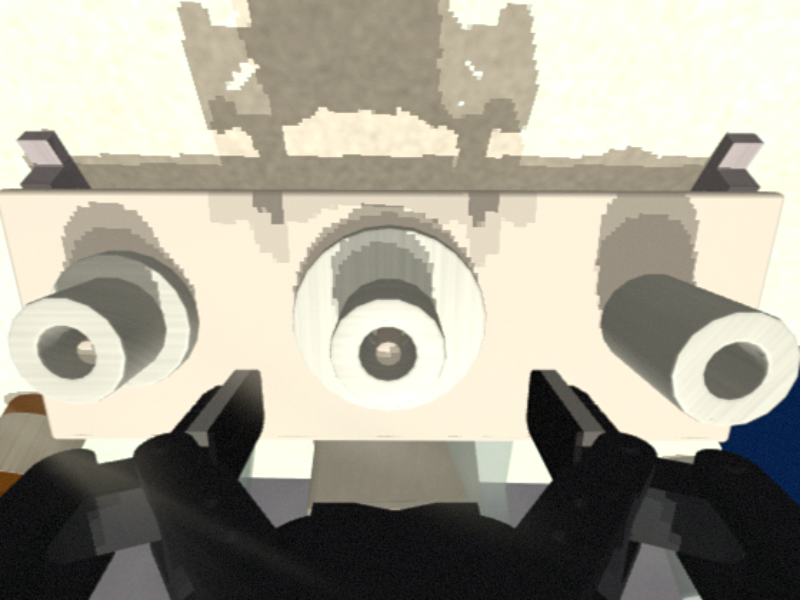

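>>> servo_tool:
  xyz:
    - [0.26,-0.01,0.01]
    - [0.26,-0.02,0]
    - [0.26,-0.01,0]
    - [0.26,-0.01,0]
    - [0,0,0]
    - [0,0,0]
  dr:
    - [0.01,-0.01,0]
    - [0.01,-0.01,0]
    - [0.01,-0.01,0]
    - [0.01,-0.01,0]
    - [0,0,0]
    - [0,0,0]
  claw: [1,1,1,1,1,1]

```text
t: 3.25
tcp_pos: [0.511, 0.1926, 0.0759]
ee_rot: [-0.01, 0.461, 0.02, 0.887]
wrist_force: [-1.1, -0.2, -1.1]
grip_width: 1.004
```

```bash
python3 - <<'E'
from h import *
snap('wrist','w3'); p,R=pose();print(p)
E
```

```text
[0.51102625 0.19251665 0.07609701]
```

View pics/w3c.png

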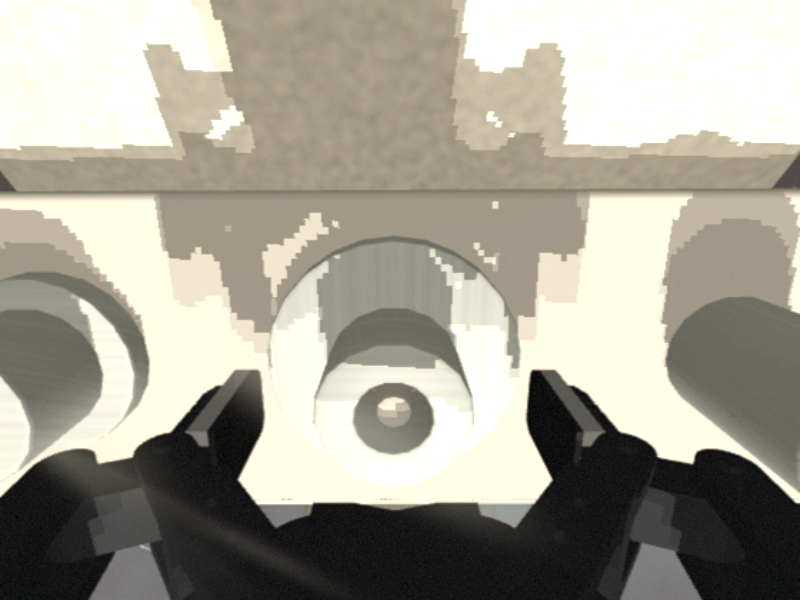

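>>> servo_tool:
  xyz:
    - [0,0,0]
    - [0,0,0]
    - [0,0,0]
    - [0,0,0]
    - [0,0,0]
    - [0,0,0]
    - [0,0,0]
    - [0,0,0]
  dr:
    - [0,0,0]
    - [0,0,0]
    - [0,0,0]
    - [0,0,0]
    - [0,0,0]
    - [0,0,0]
    - [0,0,0]
    - [0,0,0]
  claw: [0.4,0.4,0.3,0.3,0.3,0.3,0.3,0.3]
  grip_force: 60

```text
t: 4.1
tcp_pos: [0.5112, 0.192, 0.0761]
ee_rot: [-0.009, 0.46, 0.02, 0.887]
wrist_force: [-7.4, -1.2, 11.7]
grip_width: 0.528
```

```bash
python3 - <<'E'
from h import *
snap('wrist','w4'); p,R=pose();print(p)
s=sensors.get_state();print(s['wrist_force'],s['grip_width'],s['t'])
E
```

```text
[0.51116821 0.19201757 0.07606824]
[-7.2677328  -1.63112549 11.21753975] 0.5323817357404076 4.15
```

View pics/w4c.png

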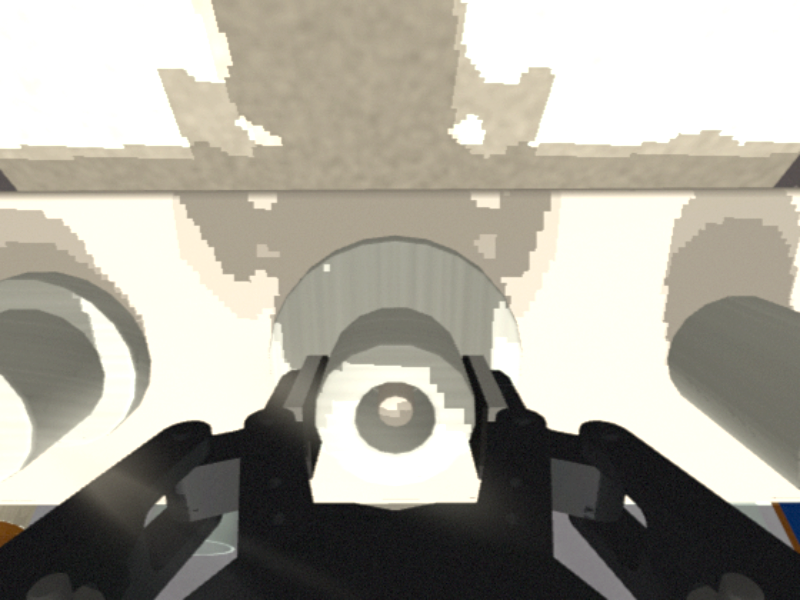

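>>> servo_tool:
  xyz:
    - [-0.2,0,0]
    - [-0.4,0,0]
    - [-0.5,0,0]
    - [-0.5,0,0]
    - [-0.5,0,0]
    - [0,0,0]
  dr:
    - [0,0,0]
    - [0,0,0]
    - [0,0,0]
    - [0,0,0]
    - [0,0,0]
    - [0,0,0]
  claw: [0.3,0.3,0.3,0.3,0.3,0.3]

```text
t: 4.75
tcp_pos: [0.4508, 0.1897, 0.1629]
ee_rot: [-0.009, 0.46, 0.021, 0.888]
wrist_force: [0.0, 0.2, -3.5]
grip_width: 0.528
```

```bash
python3 - <<'E'
from h import *
snap('wrist','w5'); s=sensors.get_state();print(s['wrist_force'],s['grip_width'],s['t'],s['tcp_pos'])
R1,n=Rrack(0,1,0); plan(np.array([.526,-.212,.24]),R1,18)
E
```

```text
[ 0.95356025  0.0255049  -4.11933176] 0.5269914135437089 4.8 [0.45158254 0.18875343 0.16187849]
dr per row [0.02, 0.24, -0.01] dist 0.415
xyz [[-0.04, -0.45, 0.1], [-0.04, -0.45, 0.1], [-0.04, -0.45, 0.1], [-0.04, -0.45, 0.1], [-0.05, -0.45, 0.1], [-0.05, -0.45, 0.1], [-0.05, -0.45, 0.1], [-0.06, -0.44, 0.1], [-0.06, -0.45, 0.1], [-0.06, -0.44, 0.1], [-0.06, -0.44, 0.1], [-0.07, -0.45, 0.1], [-0.07, -0.44, 0.1], [-0.07, -0.45, 0.1], [-0.07, -0.44, 0.1], [-0.08, -0.44, 0.09], [-0.08, -0.45, 0.09], [-0.08, -0.44, 0.1]]
end [ 0.5261 -0.2118  0.2401] err deg 0.98
```

View pics/w5c.png

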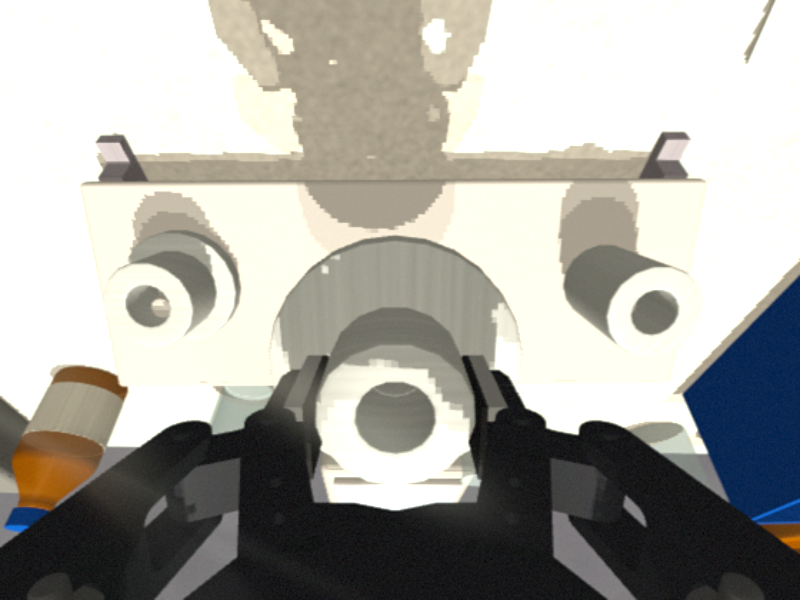

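>>> servo_tool:
  xyz:
    - [-0.04,-0.45,0.1]
    - [-0.04,-0.45,0.1]
    - [-0.04,-0.45,0.1]
    - [-0.04,-0.45,0.1]
    - [-0.05,-0.45,0.1]
    - [-0.05,-0.45,0.1]
    - [-0.05,-0.45,0.1]
    - [-0.06,-0.44,0.1]
    - [-0.06,-0.45,0.1]
    - [-0.06,-0.44,0.1]
    - [-0.06,-0.44,0.1]
    - [-0.07,-0.45,0.1]
    - [-0.07,-0.44,0.1]
    - [-0.07,-0.45,0.1]
    - [-0.07,-0.44,0.1]
    - [-0.08,-0.44,0.09]
    - [-0.08,-0.45,0.09]
    - [-0.08,-0.44,0.1]
    - [0,0,0]
    - [0,0,0]
  dr:
    - [0.02,0.24,-0.01]
    - [0.02,0.24,-0.01]
    - [0.02,0.24,-0.01]
    - [0.02,0.24,-0.01]
    - [0.02,0.24,-0.01]
    - [0.02,0.24,-0.01]
    - [0.02,0.24,-0.01]
    - [0.02,0.24,-0.01]
    - [0.02,0.24,-0.01]
    - [0.02,0.24,-0.01]
    - [0.02,0.24,-0.01]
    - [0.02,0.24,-0.01]
    - [0.02,0.24,-0.01]
    - [0.02,0.24,-0.01]
    - [0.02,0.24,-0.01]
    - [0.02,0.24,-0.01]
    - [0.02,0.24,-0.01]
    - [0.02,0.24,-0.01]
    - [0,0,0]
    - [0,0,0]
  claw: [0.3,0.3,0.3,0.3,0.3,0.3,0.3,0.3,0.3,0.3,0.3,0.3,0.3,0.3,0.3,0.3,0.3,0.3,0.3,0.3]

```text
t: 6.8
tcp_pos: [0.5228, -0.2032, 0.2366]
ee_rot: [0.001, 0.701, -0.008, 0.714]
wrist_force: [0.0, 0.7, -3.9]
grip_width: 0.526
```

```bash
python3 - <<'E'
from h import *
snap('wrist','w6'); snap('top','t6');snap('scene','s6'); p,R=pose(); print(p,R.as_matrix().round(3))
c,(p,R)=pickle.load(open('w6.pkl','rb'))
o,d=ray('wrist',np.array([395,417])*.7,c); o=R.inv().apply(o-p); d=R.inv().apply(d)
for x in(-.034,-.03,-.026): print(x,(o+d*(x-o[0])/d[0]).round(4))
for z in(.064,.139): print(proj('wrist',[.5255,-.2125,z],c)*800/560)
E
```

```text
[ 0.52295286 -0.20140016  0.23765088] [[ 0.02   0.01   1.   ]
 [-0.009  1.    -0.01 ]
 [-1.    -0.009  0.02 ]]
-0.034 [-0.034   0.0007 -0.0049]
-0.03 [-0.03    0.0007 -0.0025]
-0.026 [-0.026   0.0007 -0.0001]
[383.22320159 269.19383768]
[378.7316662  300.70444674]
```

View pics/w6c.png

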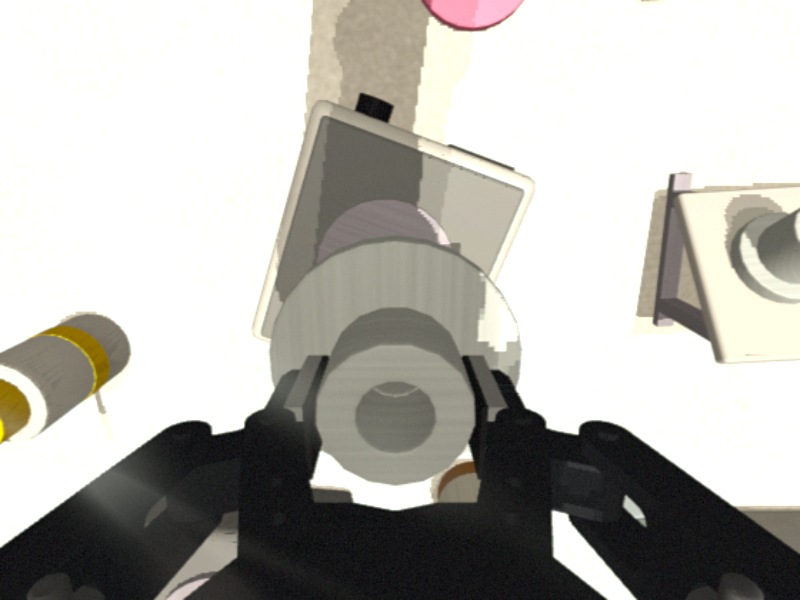

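View pics/s6c.png

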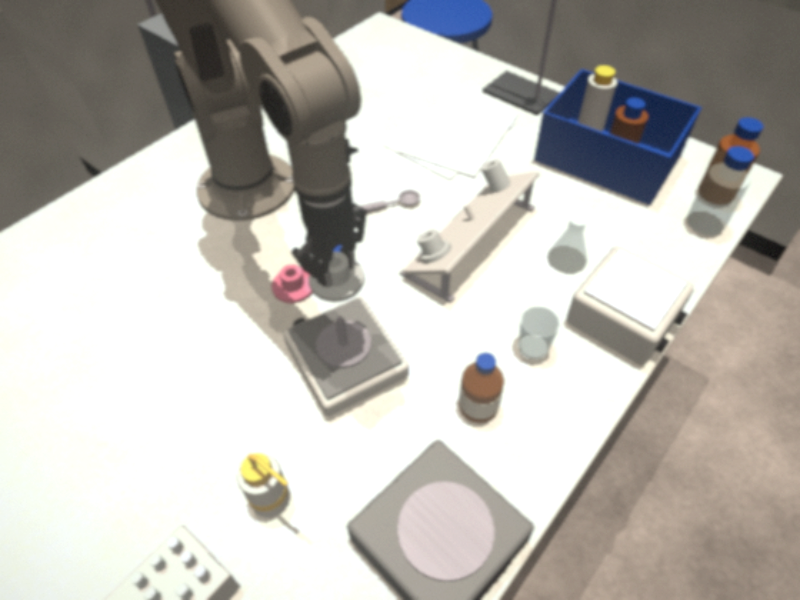

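```bash
python3 - <<'E'
from h import *
c,(p,R)=pickle.load(open('w6.pkl','rb'))
print('disc near edge px',proj('wrist',[.5259-.05,-.2122,.064],c)/.7)
R1,n=Rrack(0,1,0); plan(np.array([.5275,-.2122,.170]),R1,6)
E
```

```text
disc near edge px [382.15446177 199.2248826 ]
dr per row [-0.01, 0.02, 0.01] dist 0.0687
xyz [[0.23, -0.03, 0.01], [0.23, -0.03, 0.01], [0.22, -0.04, 0.01], [0.23, -0.04, 0.01], [0.22, -0.03, 0.02], [0.23, -0.04, 0.01]]
end [ 0.5273 -0.2123  0.1698] err deg 0.22
```

Predicted disc near edge (382,199) matches the picture's (384,200); seat estimate confirmed.

>>> servo_tool:
  xyz:
    - [0.23,-0.03,0.01]
    - [0.23,-0.03,0.01]
    - [0.22,-0.04,0.01]
    - [0.23,-0.04,0.01]
    - [0.22,-0.03,0.02]
    - [0.23,-0.04,0.01]
    - [0,0,0]
    - [0,0,0]
  dr:
    - [-0.01,0.02,0.01]
    - [-0.01,0.02,0.01]
    - [-0.01,0.02,0.01]
    - [-0.01,0.02,0.01]
    - [-0.01,0.02,0.01]
    - [-0.01,0.02,0.01]
    - [0,0,0]
    - [0,0,0]
  claw: [0.3,0.3,0.3,0.3,0.3,0.3,0.3,0.3]

```text
t: 7.75
tcp_pos: [0.5282, -0.2132, 0.1706]
ee_rot: [0.001, 0.705, -0.001, 0.709]
wrist_force: [-0.2, 0.6, -3.6]
grip_width: 0.528
```

```bash
python3 - <<'E'
from h import *
snap('wrist','w7'); snap('scene','s7'); snap('top','t7'); p,R=pose(); print(p,R.as_matrix().round(3))
c,(p,R)=pickle.load(open('w7.pkl','rb'))
print('disc near edge px',proj('wrist',[.5259-.05,-.2122,.064],c)/.7)
R1,n=Rrack(0,1,0); plan(np.array([.5275,-.2122,.120]),R1,4)
im=cv2.imread('pics/s7.png')[170:290,190:310]; cv2.imwrite('pics/s7z.png',cv2.convertScaleAbs(cv2.resize(im,None,fx=5,fy=5,interpolation=2),alpha=1.8))
im=cv2.imread('pics/t7.png')[160:290,270:400]; cv2.imwrite('pics/t7z.png',cv2.convertScaleAbs(cv2.resize(im,None,fx=4.5,fy=4.5,interpolation=2),alpha=1.8))
E
```

```text
[ 0.52867536 -0.21314112  0.17152304] [[ 0.007  0.002  1.   ]
 [-0.001  1.    -0.002]
 [-1.    -0.001  0.007]]
disc near edge px [395.00379463 201.90191984]
dr per row [-0.0, 0.01, 0.0] dist 0.0515
xyz [[0.26, 0.0, -0.01], [0.26, 0.01, -0.01], [0.26, 0.0, -0.0], [0.25, 0.01, -0.01]]
end [ 0.5274 -0.2122  0.12  ] err deg 0.16
```

View pics/s7z.png

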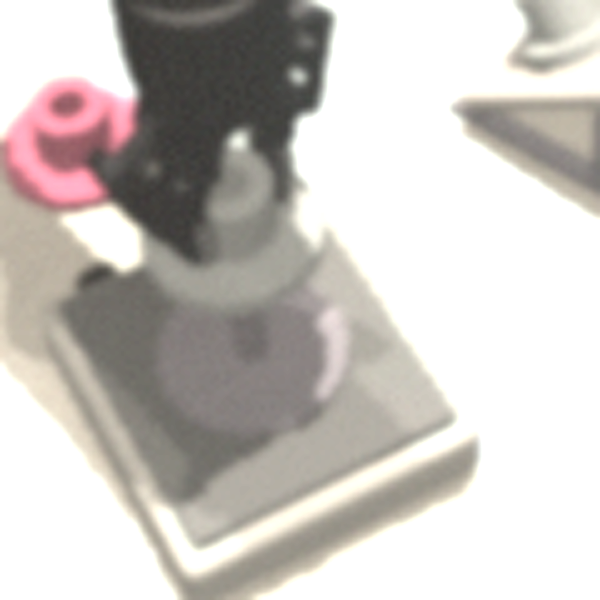

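View pics/w7c.png

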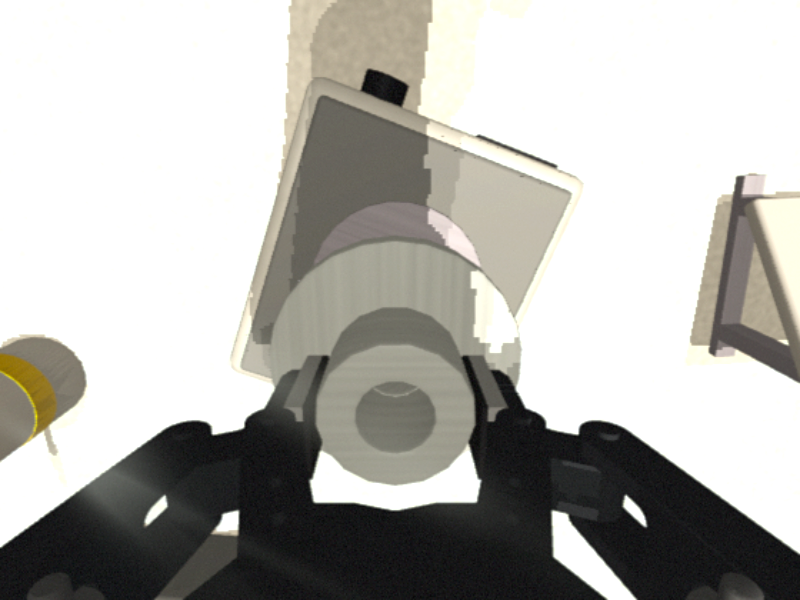

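View pics/t7z.png

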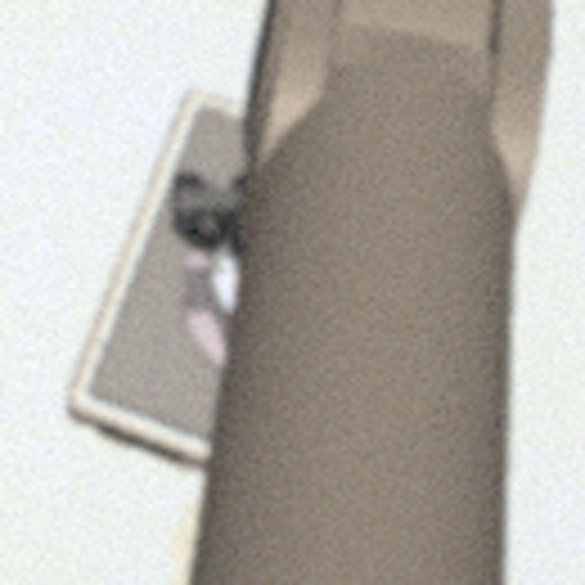

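>>> servo_tool:
  xyz:
    - [0.2,0.03,-0.02]
    - [0.2,0,0]
    - [0.2,0,0]
    - [0.1,0,0]
    - [0,0,0]
  dr:
    - [0,0.02,0]
    - [0,0.02,0]
    - [0,0.01,0]
    - [0,0,0]
    - [0,0,0]
  claw: [0.3,0.3,0.3,0.3,0.3]

```text
t: 8.4
tcp_pos: [0.5265, -0.2114, 0.1346]
ee_rot: [0.001, 0.708, -0.001, 0.706]
wrist_force: [-0.3, -0.2, -4.3]
grip_width: 0.528
```

>>> servo_tool:
  xyz:
    - [0.2,0,0]
    - [0.2,0,0]
    - [0.2,0,0]
    - [0.16,0,0]
    - [0,0,0]
    - [0,0,0]
  dr:
    - [0,0,0]
    - [0,0,0]
    - [0,0,0]
    - [0,0,0]
    - [0,0,0]
    - [0,0,0]
  claw: [0.3,0.3,0.3,0.3,0.3,0.3]

```text
t: 9.0
tcp_pos: [0.5272, -0.2116, 0.0977]
ee_rot: [0.001, 0.708, -0.001, 0.707]
wrist_force: [-0.4, 0.7, -3.4]
grip_width: 0.525
```

```bash
python3 - <<'E'
from h import *
snap('wrist','w8'); snap('scene','s8')
im=cv2.imread('pics/s8.png')[170:290,190:310]; cv2.imwrite('pics/s8z.png',cv2.convertScaleAbs(cv2.resize(im,None,fx=5,fy=5,interpolation=2),alpha=1.8))
E
```

```text
(no output)
```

View pics/w8c.png

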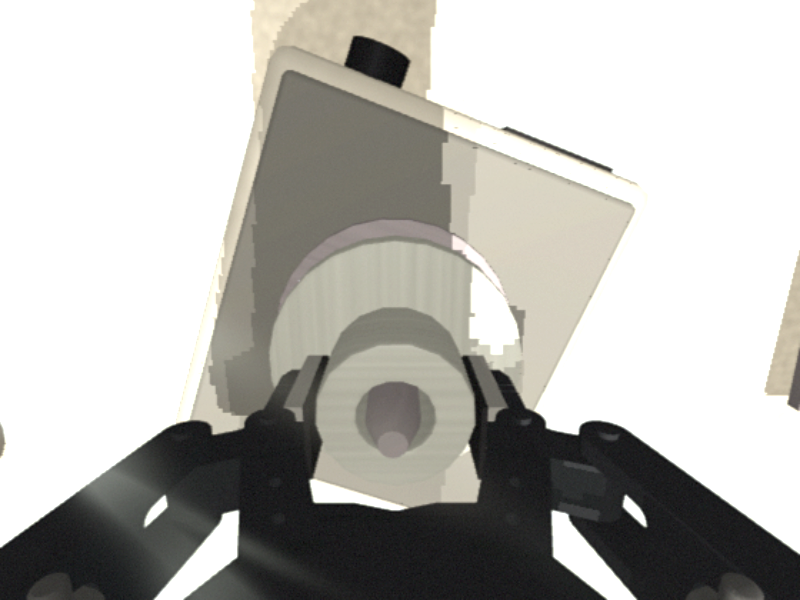

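View pics/s8z.png

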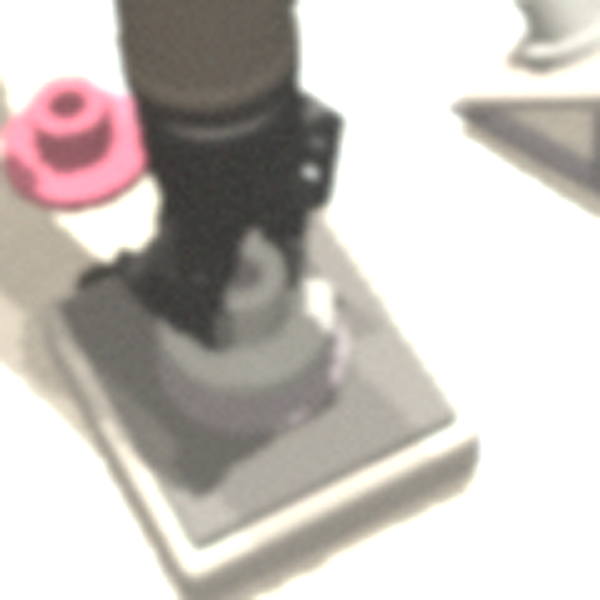

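>>> servo_tool:
  xyz:
    - [0.1,0,0]
    - [0.1,0,0]
    - [0.04,0,0]
    - [0,0,0]
  dr:
    - [0,0,0]
    - [0,0,0]
    - [0,0,0]
    - [0,0,0]
  claw: [0.3,0.3,0.3,0.3]

```text
t: 9.5
tcp_pos: [0.5269, -0.2115, 0.0853]
ee_rot: [0.001, 0.708, -0.001, 0.706]
wrist_force: [0.6, 0.1, -3.6]
grip_width: 0.526
```

>>> servo_tool:
  xyz:
    - [0.04,0,0]
    - [0.02,0,0]
    - [0,0,0]
  dr:
    - [0,0,0]
    - [0,0,0]
    - [0,0,0]
  claw: [0.3,0.3,0.3]

```text
t: 9.8
tcp_pos: [0.5272, -0.2117, 0.0828]
ee_rot: [0.001, 0.708, -0.001, 0.707]
wrist_force: [-0.1, 0.4, -2.9]
grip_width: 0.531
```

>>> servo_tool:
  xyz:
    - [0.02,0,0]
    - [0.01,0,0]
    - [0,0,0]
  dr:
    - [0,0,0]
    - [0,0,0]
    - [0,0,0]
  claw: [0.3,0.3,0.3]

```text
t: 10.1
tcp_pos: [0.5272, -0.2117, 0.0813]
ee_rot: [0.001, 0.708, -0.001, 0.707]
wrist_force: [0.6, 0.1, -3.1]
grip_width: 0.525
```

>>> servo_tool:
  xyz:
    - [0.02,0,0]
    - [0.01,0,0]
    - [0,0,0]
  dr:
    - [0,0,0]
    - [0,0,0]
    - [0,0,0]
  claw: [0.3,0.3,0.3]

```text
t: 10.4
tcp_pos: [0.5271, -0.2117, 0.0798]
ee_rot: [0.001, 0.708, -0.001, 0.707]
wrist_force: [-0.2, 0.7, -3.1]
grip_width: 0.526
```

>>> servo_tool:
  xyz:
    - [0.02,0,0]
    - [0,0,0]
  dr:
    - [0,0,0]
    - [0,0,0]
  claw: [0.3,0.3]

```text
t: 10.6
tcp_pos: [0.5271, -0.2116, 0.0788]
ee_rot: [0.001, 0.708, -0.001, 0.707]
wrist_force: [1.1, -0.4, -4.1]
grip_width: 0.525
```

>>> servo_tool:
  xyz:
    - [0.02,0,0]
    - [0,0,0]
  dr:
    - [0,0,0]
    - [0,0,0]
  claw: [0.3,0.3]

```text
t: 10.8
tcp_pos: [0.5273, -0.2117, 0.0779]
ee_rot: [0.001, 0.707, -0.001, 0.707]
wrist_force: [0.7, -0.4, -2.3]
grip_width: 0.53
```

>>> servo_tool:
  xyz:
    - [0.02,0,0]
    - [0,0,0]
  dr:
    - [0,0,0]
    - [0,0,0]
  claw: [0.3,0.3]

```text
t: 11.0
tcp_pos: [0.5273, -0.2118, 0.0778]
ee_rot: [0.001, 0.707, -0.001, 0.707]
wrist_force: [-3.9, 0.8, 5.7]
grip_width: 0.526
```

>>> servo_tool:
  xyz:
    - [0,0,0]
    - [0,0,0]
    - [0,0,0]
    - [0,0,0]
    - [-0.2,0,0]
    - [-0.6,0,0]
    - [-0.8,0,0]
    - [-0.8,0,0]
    - [0,0,0]
  dr:
    - [0,0,0]
    - [0,0,0]
    - [0,0,0]
    - [0,0,0]
    - [0,0,0]
    - [0,0,0]
    - [0,0,0]
    - [0,0,0]
    - [0,0,0]
  claw: [0.8,1,1,1,1,1,1,1,1]

```text
t: 11.9
tcp_pos: [0.531, -0.2126, 0.2035]
ee_rot: [-0.001, 0.704, -0.002, 0.71]
wrist_force: [-0.3, 0.4, 0.6]
grip_width: 1.002
```

```bash
python3 - <<'E'
from h import *
snap('wrist','w9'); snap('scene','s9')
im=cv2.imread('pics/s9.png')[170:290,190:310]; cv2.imwrite('pics/s9z.png',cv2.convertScaleAbs(cv2.resize(im,None,fx=5,fy=5,interpolation=2),alpha=1.8))
R1,n=Rrack(2.7)
# narrow top nominal
o=np.array([.5222,.193,.066]); Y=R1.as_matrix()[:,1]; up=-R1.as_matrix()[:,2]; 
foot_w=np.array([.493,.1915,.101]); T=foot_w-.1255*Y; print('narrow top',T, Y)
print('grasp TCP was',(.5111,.192,.0761),'=> narrow equivalent',np.array([.5111,.192,.0761])-.1255*Y)
G=np.array([.5111,.192,.0761])-.1255*Y
plan(G+.075*n,R1,16)
E
```

```text
narrow top [0.49891186 0.06613932 0.101     ] [-4.71064507e-02  9.98889875e-01  3.46944695e-18]
grasp TCP was (0.5111, 0.192, 0.0761) => narrow equivalent [0.51701186 0.06663932 0.0761    ]
dr per row [-0.02, -0.27, 0.01] dist 0.2882
xyz [[0.08, 0.35, -0.07], [0.07, 0.35, -0.07], [0.07, 0.35, -0.07], [0.07, 0.34, -0.07], [0.07, 0.35, -0.08], [0.06, 0.35, -0.08], [0.06, 0.34, -0.08], [0.06, 0.35, -0.08], [0.06, 0.34, -0.08], [0.05, 0.35, -0.08], [0.05, 0.35, -0.08], [0.05, 0.34, -0.08], [0.05, 0.35, -0.09], [0.04, 0.34, -0.08], [0.04, 0.35, -0.09], [0.04, 0.34, -0.09]]
end [0.4739 0.0644 0.1375] err deg 0.49
```

View pics/w9c.png

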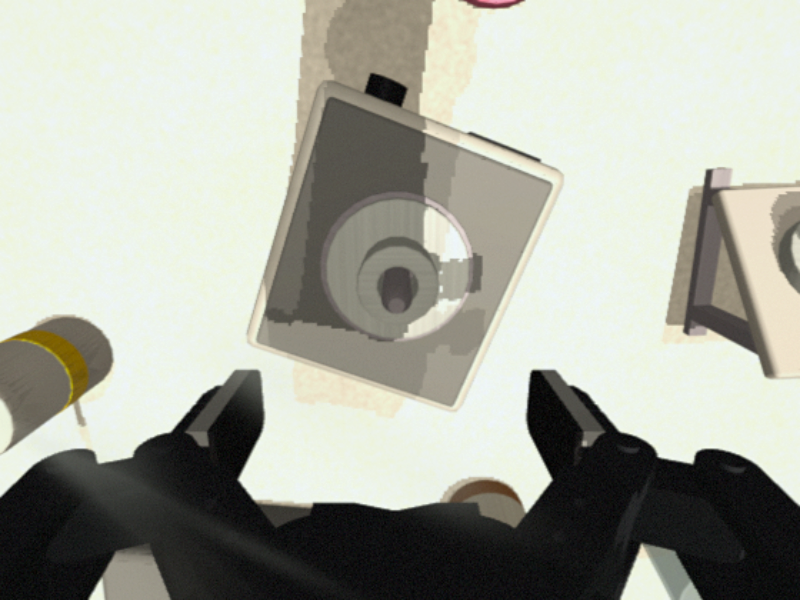

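View pics/s9z.png

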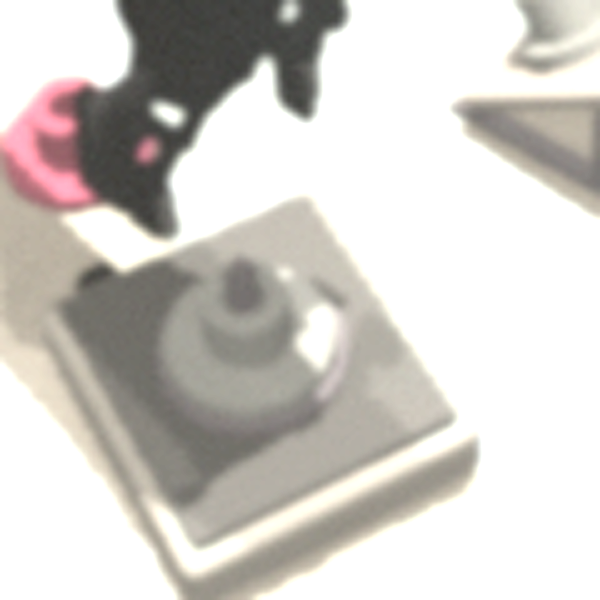

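>>> servo_tool:
  xyz:
    - [0.08,0.35,-0.07]
    - [0.07,0.35,-0.07]
    - [0.07,0.35,-0.07]
    - [0.07,0.34,-0.07]
    - [0.07,0.35,-0.08]
    - [0.06,0.35,-0.08]
    - [0.06,0.34,-0.08]
    - [0.06,0.35,-0.08]
    - [0.06,0.34,-0.08]
    - [0.05,0.35,-0.08]
    - [0.05,0.35,-0.08]
    - [0.05,0.34,-0.08]
    - [0.05,0.35,-0.09]
    - [0.04,0.34,-0.08]
    - [0.04,0.35,-0.09]
    - [0.04,0.34,-0.09]
    - [0,0,0]
    - [0,0,0]
  dr:
    - [-0.02,-0.27,0.01]
    - [-0.02,-0.27,0.01]
    - [-0.02,-0.27,0.01]
    - [-0.02,-0.27,0.01]
    - [-0.02,-0.27,0.01]
    - [-0.02,-0.27,0.01]
    - [-0.02,-0.27,0.01]
    - [-0.02,-0.27,0.01]
    - [-0.02,-0.27,0.01]
    - [-0.02,-0.27,0.01]
    - [-0.02,-0.27,0.01]
    - [-0.02,-0.27,0.01]
    - [-0.02,-0.27,0.01]
    - [-0.02,-0.27,0.01]
    - [-0.02,-0.27,0.01]
    - [-0.02,-0.27,0.01]
    - [0,0,0]
    - [0,0,0]
  claw: [1,1,1,1,1,1,1,1,1,1,1,1,1,1,1,1,1,1]

```text
t: 13.8
tcp_pos: [0.4739, 0.0193, 0.1363]
ee_rot: [-0.014, 0.514, 0.01, 0.858]
wrist_force: [0.9, 0.0, -0.1]
grip_width: 1.003
```

```bash
python3 - <<'E'
from h import *
c,im=snap('wrist','w10'); p,R=pose(); print(p)
R1,n=Rrack(2.7); T=np.array([.49891,.06614,.101]); print('pred top px',proj('wrist',T,c)/.7)
plan(np.array([.5170,.0666,.0761])+.025*n,R1,3)
E
```

```text
[0.47433876 0.01914536 0.1366806 ]
pred top px [497.11579248 348.15919818]
dr per row [-0.02, -0.29, 0.05] dist 0.0678
xyz [[0.33, 0.31, 0.05], [0.33, 0.31, 0.04], [0.33, 0.3, 0.03]]
end [0.5029 0.0658 0.0966] err deg 0.15
```

View pics/w10c.png

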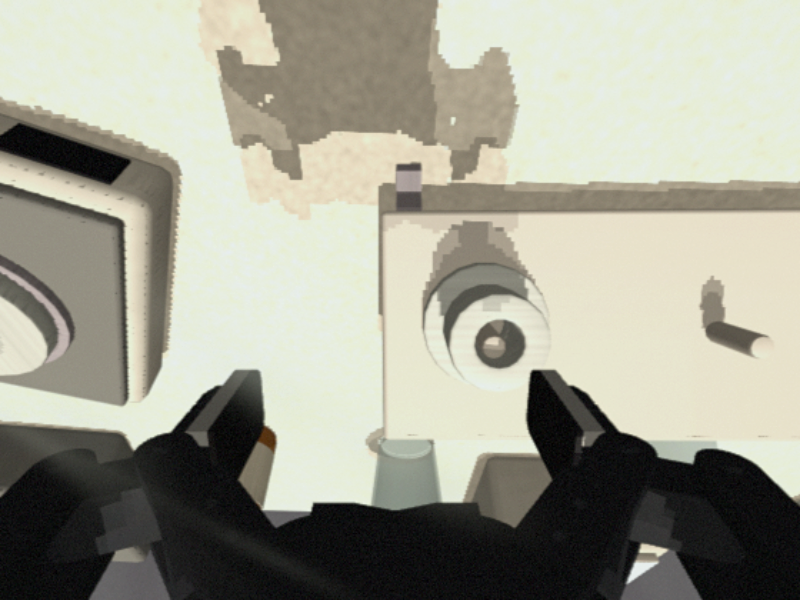

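```bash
python3 - <<'E'
from h import *
R1,n=Rrack(2.7); G=np.array([.5170,.0670,.0761])
q,R=plan(G+.06*n,R1,6); plan(G,R1,5,q,R)
E
```

```text
dr per row [-0.01, -0.14, 0.03] dist 0.0483
xyz [[0.05, 0.15, 0.01], [0.05, 0.15, 0.01], [0.05, 0.16, 0.01], [0.05, 0.15, 0.01], [0.05, 0.15, 0.01], [0.04, 0.16, 0.01]]
end [0.4825 0.0654 0.1254] err deg 0.29
dr per row [0.0, -0.0, -0.01] dist 0.0602
xyz [[0.24, -0.0, 0.0], [0.24, -0.0, 0.0], [0.24, -0.0, 0.0], [0.24, -0.0, 0.0], [0.24, -0.0, 0.0]]
end [0.5168 0.0671 0.0762] err deg 0.24
```

>>> servo_tool:
  xyz:
    - [0.05,0.15,0.01]
    - [0.05,0.15,0.01]
    - [0.05,0.16,0.01]
    - [0.05,0.15,0.01]
    - [0.05,0.15,0.01]
    - [0.04,0.16,0.01]
    - [0,0,0]
    - [0,0,0]
  dr:
    - [-0.01,-0.14,0.03]
    - [-0.01,-0.14,0.03]
    - [-0.01,-0.14,0.03]
    - [-0.01,-0.14,0.03]
    - [-0.01,-0.14,0.03]
    - [-0.01,-0.14,0.03]
    - [0,0,0]
    - [0,0,0]
  claw: [1,1,1,1,1,1,1,1]

```text
t: 14.65
tcp_pos: [0.4848, 0.0578, 0.1175]
ee_rot: [-0.019, 0.484, 0.018, 0.875]
wrist_force: [0.2, -0.2, -0.3]
grip_width: 1.002
```

```bash
python3 - <<'E'
from h import *
c,im=snap('wrist','w11'); p,R=pose(); print(p)
R1,n=Rrack(2.7); T=np.array([.49891,.06614,.101]); print('pred top px',proj('wrist',T,c)/.7)
plan(np.array([.5170,.0670,.0761]),R1,5)
E
```

```text
[0.48502805 0.05771718 0.11804073]
pred top px [412.89816645 360.94631124]
dr per row [0.02, -0.07, 0.02] dist 0.0535
xyz [[0.21, 0.03, 0.02], [0.21, 0.03, 0.02], [0.21, 0.03, 0.02], [0.21, 0.04, 0.01], [0.22, 0.03, 0.01]]
end [0.517  0.0669 0.0758] err deg 0.22
```

View pics/w11c.png

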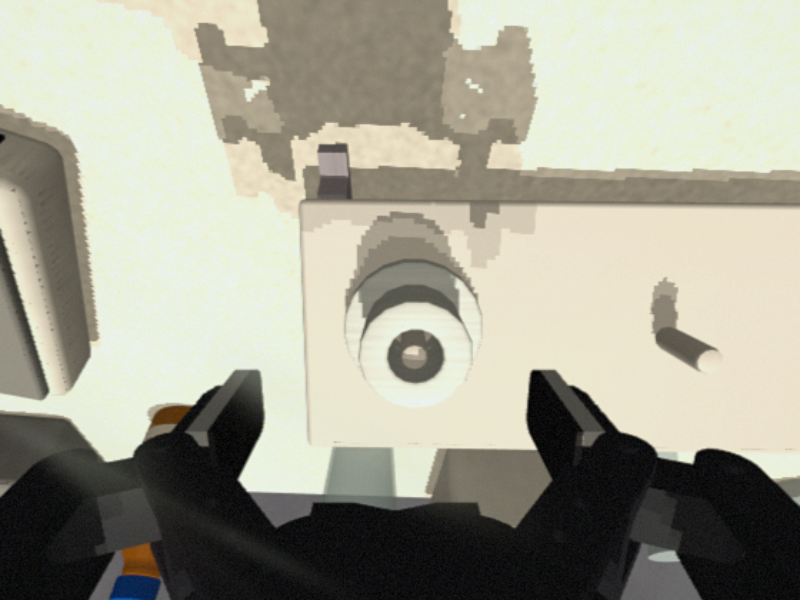

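```bash
python3 - <<'E'
from h import *
R1,n=Rrack(2.7); plan(np.array([.5170,.0678,.0761])+.002*n-.001*R1.as_matrix()[:,2],R1,6)
E
```

```text
dr per row [0.01, -0.06, 0.01] dist 0.0517
xyz [[0.17, 0.03, 0.01], [0.17, 0.03, 0.01], [0.17, 0.03, 0.01], [0.17, 0.03, 0.01], [0.17, 0.03, 0.01], [0.17, 0.03, 0.01]]
end [0.5151 0.0677 0.077 ] err deg 0.25
```

>>> servo_tool:
  xyz:
    - [0.0,0.1,0]
    - [0.17,0.08,0.01]
    - [0.17,0.01,0.01]
    - [0.17,0,0.01]
    - [0.17,0,0.01]
    - [0.17,0,0.01]
    - [0.17,0,0.01]
    - [0,0,0]
    - [0,0,0]
  dr:
    - [0.02,-0.12,0.02]
    - [0.02,-0.12,0.02]
    - [0.02,-0.12,0.02]
    - [0,0,0]
    - [0,0,0]
    - [0,0,0]
    - [0,0,0]
    - [0,0,0]
    - [0,0,0]
  claw: [1,1,1,1,1,1,1,1,1]

```text
t: 15.6
tcp_pos: [0.5231, 0.0704, 0.0805]
ee_rot: [-0.012, 0.463, 0.02, 0.886]
wrist_force: [-0.9, -0.2, 0.5]
grip_width: 0.997
```

```bash
python3 - <<'E'
from h import *
c,im=snap('wrist','w12'); p,R=pose(); print(p); s=sensors.get_state();print(s['wrist_force'])
R1,n=Rrack(2.7); plan(np.array([.5170,.0678,.0761])+.002*n-.001*R1.as_matrix()[:,2],R1,1)
E
```

```text
[0.52306308 0.07031508 0.08075256]
[-0.09715196 -0.64056541  0.05463756]
dr per row [0.01, -0.02, 0.02] dist 0.0092
xyz [[-0.03, -0.04, -0.17]]
end [0.5153 0.0679 0.0771] err deg 0.04
```

View pics/w12c.png

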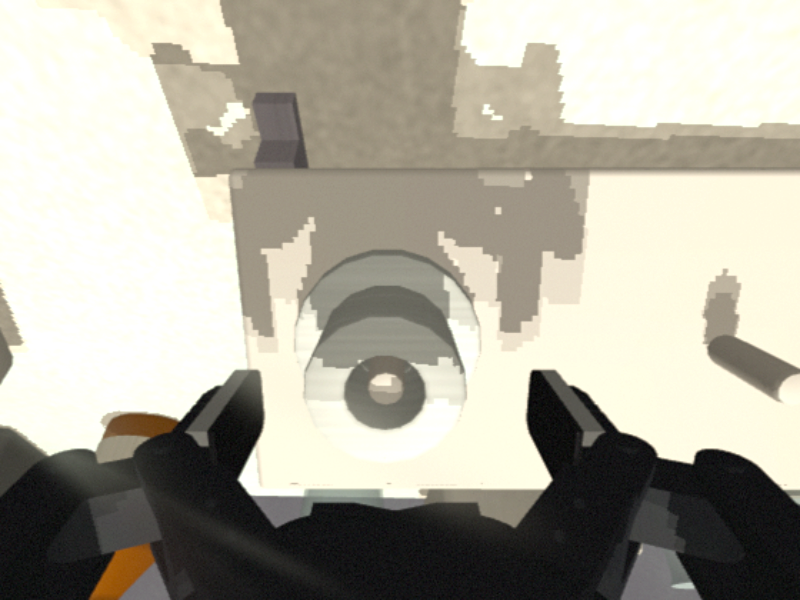

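>>> servo_tool:
  xyz:
    - [0,-0.05,-0.09]
    - [0,0,-0.08]
    - [-0.03,0,0]
    - [0,0,0]
  dr:
    - [0.01,-0.02,0.02]
    - [0,0,0]
    - [0,0,0]
    - [0,0,0]
  claw: [1,1,1,1]

```text
t: 16.05
tcp_pos: [0.5152, 0.0673, 0.0771]
ee_rot: [-0.011, 0.462, 0.021, 0.887]
wrist_force: [0.2, 0.6, -0.3]
grip_width: 0.998
```

```bash
python3 - <<'E'
from h import *
c,im=snap('wrist','w13'); p,R=pose(); print(p); s=sensors.get_state();print(s['wrist_force'])
R1,n=Rrack(2.7); plan(np.array([.5170,.0678,.0761])+.002*n-.001*R1.as_matrix()[:,2],R1,1)
E
```

```text
[0.51546045 0.0674046  0.0772374 ]
[0.4357752  0.87114074 0.60469729]
dr per row [-0.0, 0.0, -0.0] dist 0.0005
xyz [[-0.0, 0.01, -0.01]]
end [0.515  0.0679 0.077 ] err deg 0.05
```

View pics/w13c.png

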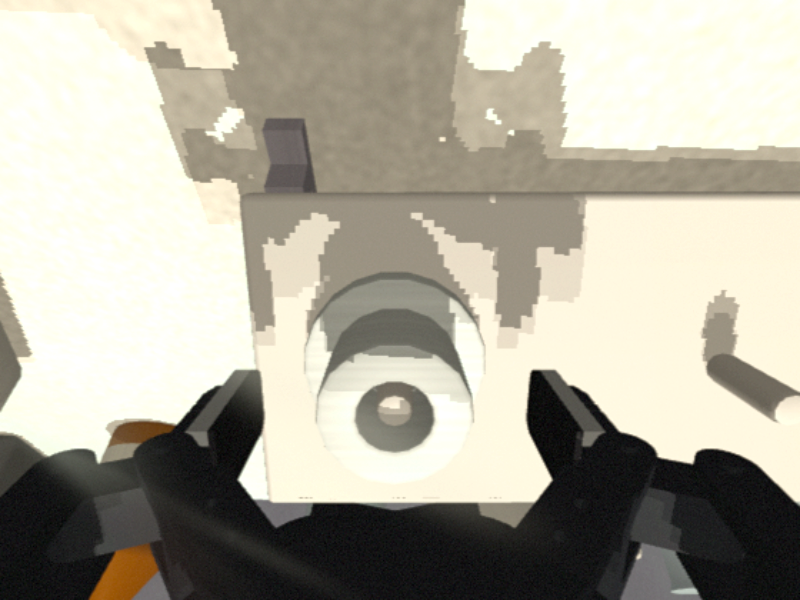

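>>> servo_tool:
  xyz:
    - [0,0,0]
    - [0,0,0]
    - [0,0,0]
    - [0,0,0]
    - [0,0,0]
    - [0,0,0]
    - [0,0,0]
    - [-0.2,0,0]
    - [-0.4,0,0]
    - [-0.5,0,0]
    - [-0.5,0,0]
    - [-0.5,0,0]
    - [0,0,0]
  dr:
    - [0,0,0]
    - [0,0,0]
    - [0,0,0]
    - [0,0,0]
    - [0,0,0]
    - [0,0,0]
    - [0,0,0]
    - [0,0,0]
    - [0,0,0]
    - [0,0,0]
    - [0,0,0]
    - [0,0,0]
    - [0,0,0]
  claw: [0.4,0.3,0.3,0.3,0.3,0.3,0.3,0.3,0.3,0.3,0.3,0.3,0.3]
  grip_force: 60

```text
t: 17.4
tcp_pos: [0.4741, 0.0666, 0.1738]
ee_rot: [-0.016, 0.465, 0.017, 0.885]
wrist_force: [-0.6, -0.4, -2.6]
grip_width: 0.524
```

```bash
python3 - <<'E'
from h import *
c,im=snap('wrist','w14'); p,R=pose(); print(p); s=sensors.get_state();print(s['wrist_force'],s['grip_width'])
R1,n=Rrack(0,1,0); plan(np.array([.5273,-.2117,.24]),R1,18)
E
```

```text
[0.47377181 0.06621537 0.17189242]
[-0.48746806 -0.64857321 -1.93791544] 0.5225951118800336
dr per row [0.02, 0.24, -0.0] dist 0.2911
xyz [[-0.03, -0.31, 0.08], [-0.04, -0.31, 0.08], [-0.04, -0.31, 0.08], [-0.04, -0.31, 0.08], [-0.04, -0.31, 0.08], [-0.05, -0.31, 0.08], [-0.05, -0.31, 0.07], [-0.05, -0.31, 0.07], [-0.06, -0.31, 0.07], [-0.06, -0.31, 0.07], [-0.06, -0.31, 0.07], [-0.06, -0.31, 0.07], [-0.06, -0.31, 0.07], [-0.07, -0.31, 0.07], [-0.07, -0.31, 0.07], [-0.07, -0.31, 0.07], [-0.07, -0.31, 0.06], [-0.08, -0.31, 0.06]]
end [ 0.5271 -0.2117  0.2401] err deg 0.4
```

View pics/w14c.png

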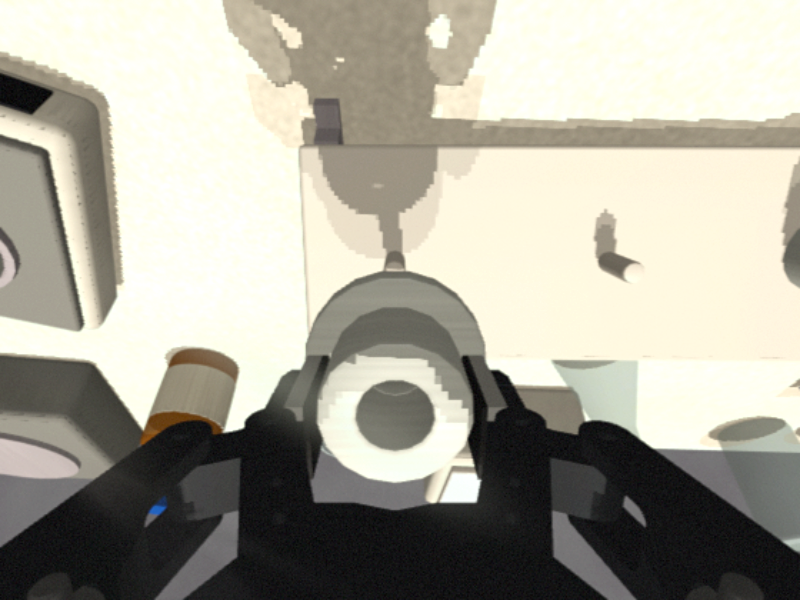

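>>> servo_tool:
  xyz:
    - [-0.03,-0.31,0.08]
    - [-0.04,-0.31,0.08]
    - [-0.04,-0.31,0.08]
    - [-0.04,-0.31,0.08]
    - [-0.04,-0.31,0.08]
    - [-0.05,-0.31,0.08]
    - [-0.05,-0.31,0.07]
    - [-0.05,-0.31,0.07]
    - [-0.06,-0.31,0.07]
    - [-0.06,-0.31,0.07]
    - [-0.06,-0.31,0.07]
    - [-0.06,-0.31,0.07]
    - [-0.06,-0.31,0.07]
    - [-0.07,-0.31,0.07]
    - [-0.07,-0.31,0.07]
    - [-0.07,-0.31,0.07]
    - [-0.07,-0.31,0.06]
    - [-0.08,-0.31,0.06]
    - [0,0,0]
    - [0,0,0]
  dr:
    - [0.02,0.24,0]
    - [0.02,0.24,0]
    - [0.02,0.24,0]
    - [0.02,0.24,0]
    - [0.02,0.24,0]
    - [0.02,0.24,0]
    - [0.02,0.24,0]
    - [0.02,0.24,0]
    - [0.02,0.24,0]
    - [0.02,0.24,0]
    - [0.02,0.24,0]
    - [0.02,0.24,0]
    - [0.02,0.24,0]
    - [0.02,0.24,0]
    - [0.02,0.24,0]
    - [0.02,0.24,0]
    - [0.02,0.24,0]
    - [0.02,0.24,0]
    - [0,0,0]
    - [0,0,0]
  claw: [0.3,0.3,0.3,0.3,0.3,0.3,0.3,0.3,0.3,0.3,0.3,0.3,0.3,0.3,0.3,0.3,0.3,0.3,0.3,0.3]

```text
t: 19.45
tcp_pos: [0.5268, -0.2095, 0.2325]
ee_rot: [0.007, 0.711, 0.006, 0.703]
wrist_force: [-0.7, 0.7, -2.6]
grip_width: 0.528
```

```bash
python3 - <<'E'
from h import *
c,im=snap('wrist','w15'); p,R=pose(); print(p)
R1,n=Rrack(0,1,0); plan(np.array([.5273,-.2117,.17]),R1,6)
E
```

```text
[ 0.52665669 -0.20903839  0.23311828]
dr per row [-0.0, -0.01, -0.02] dist 0.0632
xyz [[0.21, -0.01, 0.0], [0.21, -0.01, 0.01], [0.21, -0.01, 0.0], [0.21, -0.01, 0.0], [0.21, -0.01, 0.01], [0.21, -0.02, 0.0]]
end [ 0.5271 -0.2119  0.1701] err deg 0.2
```

View pics/w15c.png

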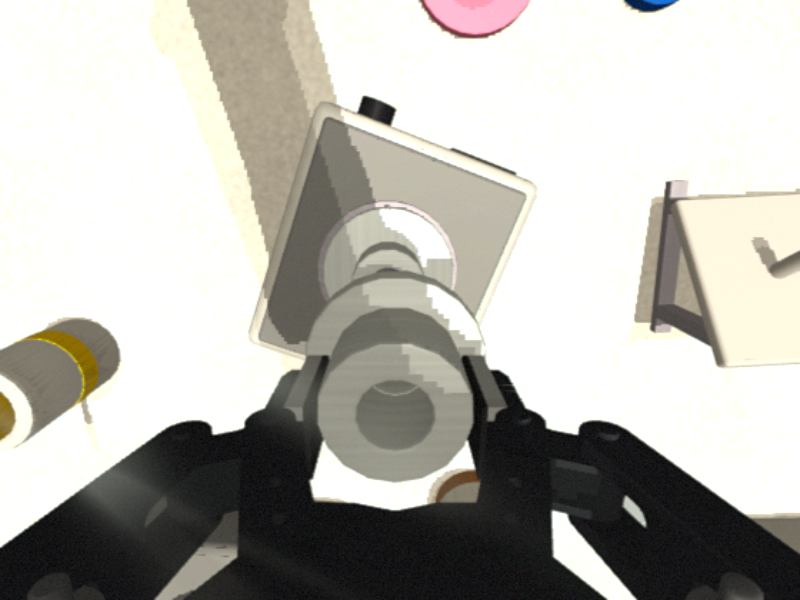

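>>> servo_tool:
  xyz:
    - [0.21,-0.01,0.0]
    - [0.21,-0.01,0.01]
    - [0.21,-0.01,0.0]
    - [0.21,-0.01,0.0]
    - [0.21,-0.01,0.01]
    - [0.21,-0.02,0.0]
    - [0,0,0]
    - [0,0,0]
  dr:
    - [0,-0.01,-0.02]
    - [0,-0.01,-0.02]
    - [0,-0.01,-0.02]
    - [0,-0.01,-0.02]
    - [0,-0.01,-0.02]
    - [0,-0.01,-0.02]
    - [0,0,0]
    - [0,0,0]
  claw: [0.3,0.3,0.3,0.3,0.3,0.3,0.3,0.3]

```text
t: 20.3
tcp_pos: [0.5282, -0.2134, 0.1723]
ee_rot: [-0.001, 0.707, -0.002, 0.707]
wrist_force: [0.4, -0.1, -1.6]
grip_width: 0.523
```

```bash
python3 - <<'E'
from h import *
c,im=snap('wrist','w16'); p,R=pose(); print(p)
R1,n=Rrack(0,1,0); plan(np.array([.5273,-.2117,.15]),R1,3)
E
```

```text
[ 0.52853161 -0.21339482  0.17277889]
dr per row [-0.0, 0.0, 0.01] dist 0.0229
xyz [[0.15, 0.01, -0.01], [0.15, 0.01, -0.01], [0.16, 0.01, -0.0]]
end [ 0.5275 -0.2119  0.1498] err deg 0.12
```

View pics/w16c.png

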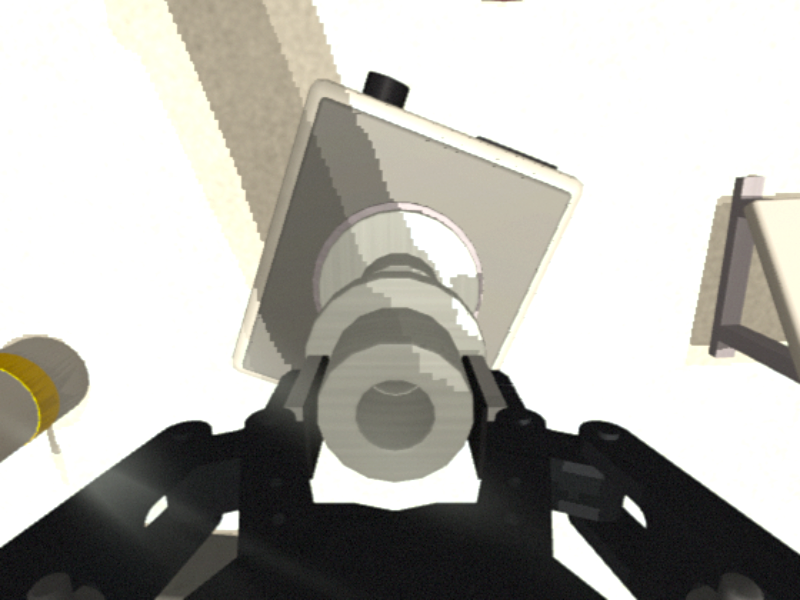

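>>> servo_tool:
  xyz:
    - [0.04,0.03,-0.02]
    - [0.15,0,0]
    - [0.15,0,0]
    - [0.1,0,0]
    - [0,0,0]
  dr:
    - [0,0,0.02]
    - [0,0,0.01]
    - [0,0,0]
    - [0,0,0]
    - [0,0,0]
  claw: [0.3,0.3,0.3,0.3,0.3]

```text
t: 20.85
tcp_pos: [0.5266, -0.2119, 0.1493]
ee_rot: [0.001, 0.708, -0.0, 0.706]
wrist_force: [-0.1, -0.3, -3.2]
grip_width: 0.522
```

```bash
python3 - <<'E'
from h import *
c,im=snap('wrist','w17'); p,R=pose(); print(p)
R1,n=Rrack(0,1,0); plan(np.array([.5273,-.2117,.13]),R1,3)
E
```

```text
[ 0.52691377 -0.21186566  0.14988341]
dr per row [-0.0, -0.0, -0.0] dist 0.0199
xyz [[0.13, 0.0, 0.0], [0.13, 0.0, 0.0], [0.14, 0.0, 0.01]]
end [ 0.5274 -0.2118  0.1299] err deg 0.13
```

View pics/w17c.png

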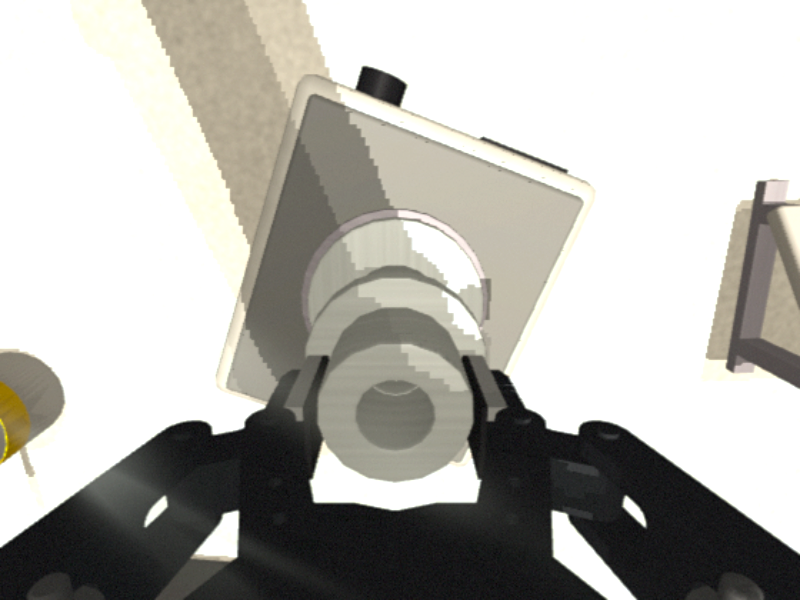

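>>> servo_tool:
  xyz:
    - [0.1,0,0]
    - [0.1,0,0]
    - [0.1,0,0]
    - [0.04,0,0]
    - [0,0,0]
  dr:
    - [0,0,0]
    - [0,0,0]
    - [0,0,0]
    - [0,0,0]
    - [0,0,0]
  claw: [0.3,0.3,0.3,0.3,0.3]

```text
t: 21.4
tcp_pos: [0.5269, -0.2119, 0.133]
ee_rot: [0.001, 0.707, -0.0, 0.707]
wrist_force: [-1.1, -0.7, -2.5]
grip_width: 0.525
```

>>> servo_tool:
  xyz:
    - [0.04,0,0]
    - [0.03,0,0]
    - [0,0,0]
  dr:
    - [0,0,0]
    - [0,0,0]
    - [0,0,0]
  claw: [0.3,0.3,0.3]

```text
t: 21.7
tcp_pos: [0.5271, -0.212, 0.1298]
ee_rot: [0.001, 0.707, -0.0, 0.707]
wrist_force: [0.1, -0.3, -2.2]
grip_width: 0.523
```

>>> servo_tool:
  xyz:
    - [0.02,0,0]
    - [0,0,0]
  dr:
    - [0,0,0]
    - [0,0,0]
  claw: [0.3,0.3]

```text
t: 21.9
tcp_pos: [0.5271, -0.2119, 0.1289]
ee_rot: [0.001, 0.707, -0.0, 0.707]
wrist_force: [-0.1, -0.0, -2.3]
grip_width: 0.526
```

>>> servo_tool:
  xyz:
    - [0.02,0,0]
    - [0,0,0]
  dr:
    - [0,0,0]
    - [0,0,0]
  claw: [0.3,0.3]

```text
t: 22.1
tcp_pos: [0.5272, -0.2119, 0.1279]
ee_rot: [0.001, 0.707, -0.0, 0.707]
wrist_force: [-0.1, 0.8, -3.0]
grip_width: 0.525
```

>>> servo_tool:
  xyz:
    - [0.02,0,0]
    - [0,0,0]
  dr:
    - [0,0,0]
    - [0,0,0]
  claw: [0.3,0.3]

```text
t: 22.3
tcp_pos: [0.5271, -0.212, 0.1268]
ee_rot: [0.001, 0.707, -0.0, 0.707]
wrist_force: [-0.3, 0.1, -2.4]
grip_width: 0.526
```

>>> servo_tool:
  xyz:
    - [0.02,0,0]
    - [0,0,0]
  dr:
    - [0,0,0]
    - [0,0,0]
  claw: [0.3,0.3]

```text
t: 22.5
tcp_pos: [0.5273, -0.2119, 0.1261]
ee_rot: [0.001, 0.707, -0.0, 0.707]
wrist_force: [0.2, -0.4, -0.0]
grip_width: 0.524
```

>>> servo_tool:
  xyz:
    - [0.01,0,0]
    - [0,0,0]
  dr:
    - [0,0,0]
    - [0,0,0]
  claw: [0.3,0.3]

```text
t: 22.7
tcp_pos: [0.5273, -0.2119, 0.126]
ee_rot: [0.001, 0.707, -0.001, 0.707]
wrist_force: [-1.7, 0.5, 4.9]
grip_width: 0.524
```

```bash
python3 - <<'E'
from h import *
c,im=snap('wrist','w18'); snap('scene','s18'); 
im=cv2.imread('pics/s18.png')[170:290,190:310]; cv2.imwrite('pics/s18z.png',cv2.convertScaleAbs(cv2.resize(im,None,fx=5,fy=5,interpolation=2),alpha=1.8))
E
```

```text
(no output)
```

View pics/s18z.png

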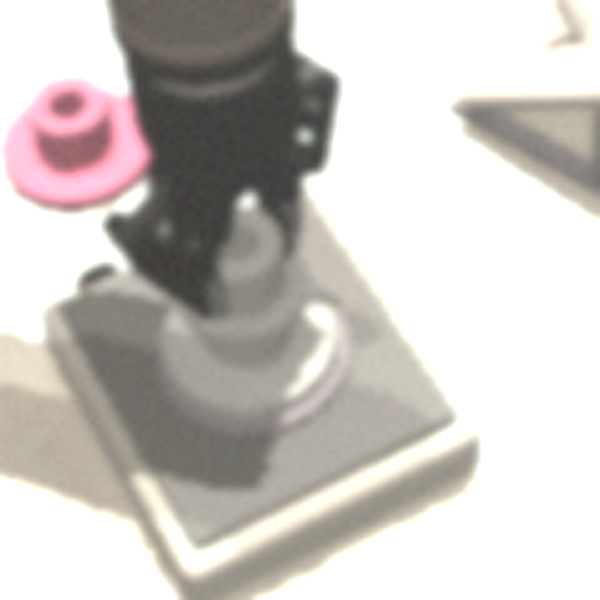

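View pics/w18c.png

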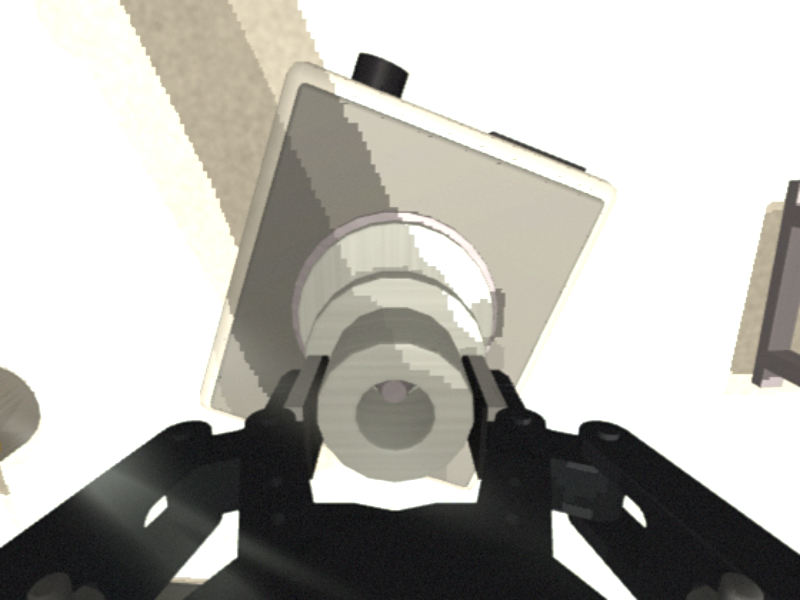

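Spindle tip shows inside the narrow spacer's bore (394,390), resting on the wide one at the expected height. Release and retreat.

>>> servo_tool:
  xyz:
    - [0,0,0]
    - [0,0,0]
    - [0,0,0]
    - [0,0,0]
    - [-0.2,0,0]
    - [-0.6,0,0]
    - [-0.8,0,0]
    - [-0.8,0,-0.4]
    - [-0.4,0,-0.8]
    - [0,0,-0.8]
    - [0,0,0]
    - [0,0,0]
  dr:
    - [0,0,0]
    - [0,0,0]
    - [0,0,0]
    - [0,0,0]
    - [0,0,0]
    - [0,0,0]
    - [0,0,0]
    - [0,0,0]
    - [0,0,0]
    - [0,0,0]
    - [0,0,0]
    - [0,0,0]
  claw: [0.8,1,1,1,1,1,1,1,1,1,1,1]

```text
t: 24.0
tcp_pos: [0.4267, -0.2126, 0.2661]
ee_rot: [0.001, 0.707, -0.002, 0.707]
wrist_force: [0.5, -0.3, 1.5]
grip_width: 1.001
```

```bash
python3 - <<'E'
from h import *
snap('wrist','w19'); snap('scene','s19'); 
im=cv2.imread('pics/s19.png'); cv2.imwrite('pics/s19z.png',cv2.convertScaleAbs(cv2.resize(im[170:290,190:310],None,fx=5,fy=5,interpolation=2),alpha=1.8))
print(sensors.get_state()['wrist_force'],pose()[0])
for z,r in((.064,0),(.110,0),(.156,0)): print(z,((proj('scene',[.5263,-.2115,z])-[190,170])*5).round(1))
E
```

```text
[ 0.27030859 -0.57581972  0.10103647] [ 0.42818089 -0.21170562  0.26594642]
0.064 [254.2 348.2]
0.11 [246.2 296.2]
0.156 [237.7 240.7]
```

View pics/s19z.png

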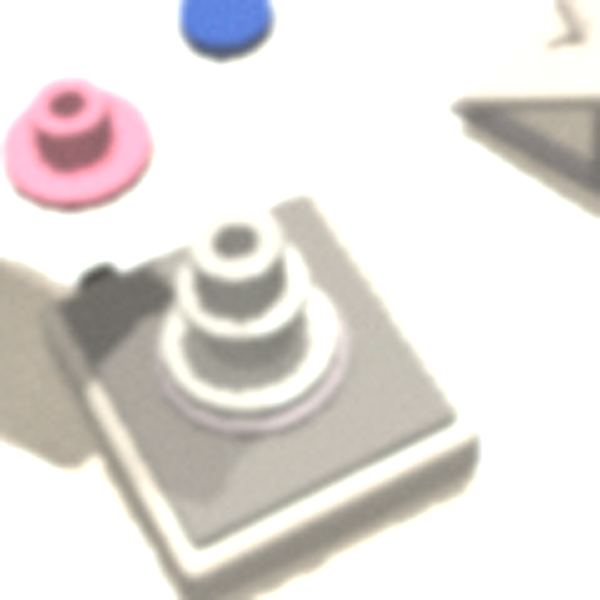

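View pics/s19c.png

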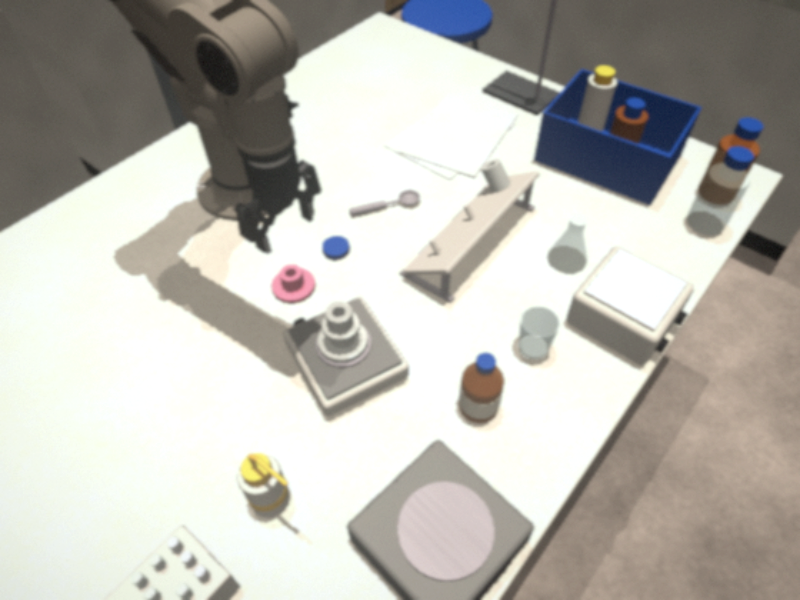

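View pics/w19c.png

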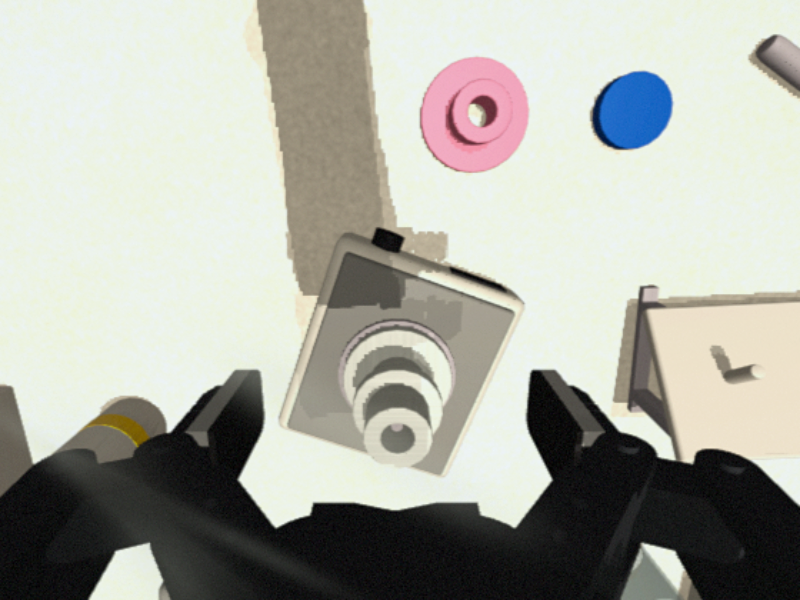

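```bash
python3 -c "
from workcell import job_done; print(job_done())"
```

```text
the job is handed in; nothing more can be done
None
```

Both spacers are on the mixer spindle, flange down and released: the wide one first, the narrow one on top of it. I handed the job in at about 24 s.

- **Wide spacer:** it was lowered in 1 mm steps until contact, which came at a push of about 6 N. In the pictures it lies flat and about centred on the seat disc.
- **Narrow spacer:** it touched down at about 5 N at the expected height, some 46 mm above the wide one. In the last scene picture its top is about 2 enlarged pixels (under half an original pixel) from where a fully seated spacer should show.
- **Everything else:** in the last pictures the sleeve is still on its peg. The pink look-alike and the bottles and glassware stand where they were. The gripper is open and clear, and the wrist force reads about zero.

**Disagreements along the way:** two moves were speed-limited and stopped 20 to 45 mm short. One turn left the tool about 9 mm off beside the narrow spacer. I corrected each from the measured pose before gripping. The camera estimates of the seat differed by 1 to 2 mm, within the bore's clearance.

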